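# Find the foam pad that has gone soft and flag it

## Robot

A 6-joint arm with a two-finger parallel gripper is mounted at the origin on the work surface. World frame = base frame: x ahead of the robot, y to its left, z up, the work surface at z = 0. Lengths are in mm, angles in degrees, forces in N, time in s.
With the tool pointing down it reaches from about 350 to 850 mm from the base axis. Payload 8.1 kg.
Tool frame: the origin (TCP) lies on the centre line of the jaws, within the pads' length; the fingertips stand 11 mm ahead of it and the grasp point (between the pads) lies 8 mm behind it; z points along the fingers, y is the direction in which the jaws open and shut (so a half turn about z gives the same grasp; the last joint's range is limited). The gripper opens to 85 mm and grips with 20 to 120 N. Pads are 22 mm wide; open, the fingers measure 114 mm over their backs; the gripper's body (76 mm by 85 mm) begins 54 mm behind the grasp point. The pads swing forward as they close: fully open they stand 13 mm farther back than shut.
Start: joints at [-81.669, 7.471, 85.268, -0, 87.261, -4.893], TCP at [137.274, -584.09, 242.292] pointing down, gripper open.
Joint ranges: [-169.43, 169.43], [-51.17, 129.36], [1.28, 143.12], [-76.62, 256.62], [0, 156.53], [-152.29, 152.29]. Speed limits (degrees/s): [136.94, 136.94, 159.86, 180, 180, 180].

## Interface

Orientations are given as [roll, pitch, yaw] about the fixed x, y, z axes, in that order (R = Rz(yaw) Ry(pitch) Rx(roll)).
In Python, from bench import telemetry, viewer, r gives the robot as it stands.
- The arm moves only by the shell command python3 -m inch 'ROWS' [FORCE]. ROWS is JSON, a list of rows, each a list of 3 entries, a list of its own where there are three numbers: the shift along the tool's x, y, z in cm, then the turn, a rotation vector about the tool's x, y, z in rad, then the opening, from 0 (shut) to 1 (fully open). A call has 1 to 20 rows; each row is the pose to reach, as a shift and turn from the pose commanded when the call began, along the tool's axes at that moment; what a row does not reach only later rows make up. A row lasts 1/10 s, in which the tool goes at most 50 mm and 8.59 degrees, less where a joint would pass 70% of its speed; a pose out of reach is approached as far as the arm can. A call with a gripper value outside its range is refused whole. The fingers move at their own pace and stop on an object; FORCE is the grip in N (left out, the last holds). Time passes only in rows, so rows that repeat a pose let the fingers close. It gives the time, the measured TCP pose, the force and the opening at its end, in the units of the state.
- telemetry.sense(): the state, without advancing time (a new reading comes with each control period).
- viewer.snapshot(name): name is "scene" or "top"; returns the picture (384x512x3 uint8, red, green, blue); there is no depth.
- viewer.camera_model(name): a dict with "fx", "fy", "cx", "cy" (pixels), "dist" ([k1, k2, p1, p2, k3] as OpenCV has them; the pictures are not rectified), "cam_to_world" (4x4, takes a point from camera to world coordinates). Camera axes: x right, y down, z forward; pixel columns grow to the right and rows downward; lengths in mm; the calibration is good to about 2 mm. A picture is of the moment at which its call begins. camera_model takes no time and is no camera call.
- r.hand_in(): hands the job in, once; it reports no verdict.
The state is a dict: "time": time; "joint_pos": joint angles; "qd": joint speeds; "joint_efforts": joint torques, N m; "tool_pos": TCP position; "tcp_rot": TCP orientation; "ft_force": force on the tool from outside, world axes, zero at the start; "wrist_torque": the same for the moment, N m; "finger_gap": finger opening in mm.
Only numpy, scipy, OpenCV 4.12 (cv2) and the standard library are available. Lean on these libraries where they do the work, as an engineer would, in place of code of your own. Each camera call takes 0.05 s, during which the arm holds its last target.

## Task

One of the two slow-recovery foam pads in the plywood stands has gone soft. Take the blue firmness gauge out of its dock, lay it down flat on the green cutting mat and let go so that you can take it again across its bar, then press its sprung pin squarely into the middle of the left pad (as seen from the robot) and next the right one, each time until the gauge's nose sits flat against the window frame for about half a second, and read how far the pin is pushed back. Then lay the gauge flat on the mat again and tip the red flag of the softer pad fully over to the back; leave the other flag and the rest of the bench alone.

Things in the scene. Friction and masses are not known exactly. Their poses are not given: they have to be found in the camera images.
- gauge: firmness gauge: square blue bar 40 x 40 x 130 mm with a black middle, about 0.25 kg. Origin at the centre of its flat nose end (the pin end), z axis from the nose to the tail, along the bar. It starts upright in the wooden dock, nose down, tail up at 155 mm above the bench. A steel pin 12 mm thick stands 20 mm out of the nose
- gauge_nose (a point): centre of the gauge's flat nose face, from which the pin sticks out
- gauge_mid (a point): centre of the gauge's bar, 65 mm from the nose and from the tail
- pin (a joint): how far the sprung pin is pushed into the gauge, m: 0 fully out, at most 0.019 (0.4 N per mm, 0.8 N preload). An 18 mm thick indicator rod comes as far out of the tail: first 8 mm red, then green. The rest of the pin's 20 mm is sunk into the foam. With the nose flat on the window frame a sound pad pushes it in about 14 mm (red and green show), a soft one about 5 mm (red alone)
- stand_a: plywood stand, fixed; origin at the centre of its underside, x from its front face (towards the robot) to its back. 80 mm deep (x), 90 wide, 110 tall, flag lever on top. In the front face (x = -40 mm) a 30 mm square window, outlined white, centred 70 mm up, shows a dark grey foam pad 28 mm square, flush, that the pin can dent and that keeps its dent. The stands look the same; the pads' softness differs
- stand_b: plywood stand, fixed; origin at the centre of its underside, x from its front face (towards the robot) to its back. 80 mm deep (x), 90 wide, 110 tall, flag lever on top. In the front face (x = -40 mm) a 30 mm square window, outlined white, centred 70 mm up, shows a dark grey foam pad 28 mm square, flush, that the pin can dent and that keeps its dent. The stands look the same; the pads' softness differs
- window_a (a point): centre of the window in the front face of stand_a, 70 mm above the bench; axes as the stand's (x points into the stand)
- window_b (a point): centre of the window in the front face of stand_b, likewise
- pad_a (a joint): depth of the dent in the pad of stand_a, m: 0 at the start, at most 0.020; after a full test it stays at about 0.015 in the soft pad (which yields at 2.8 N) and 0.006 in the sound one (6.4 N)
- pad_b (a joint): the same for the pad of stand_b
- flag_a (a joint): flag lever on top of stand_a, in rad: 0 leaning towards the front (may start up to 0.1), 1.0 fully over to the back; it stays where left. Pivot 5 mm behind the stand's centre and 132 mm above the bench; a steel rod 80 mm long, 10 mm thick, with a red ball of 26 mm at its end. It takes about 1 N at the ball
- flag_b (a joint): flag lever on top of stand_b, in rad: 0 leaning towards the front (may start up to 0.1), 1.0 fully over to the back; it stays where left. Pivot 5 mm behind the stand's centre and 132 mm above the bench; a steel rod 80 mm long, 10 mm thick, with a red ball of 26 mm at its end. It takes about 1 N at the ball
- flag_a_tip (a point): centre of the red ball of flag_a, about 202 mm above the bench while leaning forward
- flag_b_tip (a point): centre of the red ball of flag_b, likewise
- dock: wooden dock, fixed; origin at the centre of its underside; 80 x 80 mm block 25 mm high with a raised square rim, 62 mm wide over its outside, up to 55 mm high; the pocket inside is 46 mm square and the gauge's nose rests in it 25 mm above the bench (the pin goes down a hole)
- mat_mid (a point): middle of the top of the green cutting mat in front of the stands: 150 mm (x) by 260 mm (y), 4 mm thick, fixed to the bench; axes as the mat's
- paint_jar: bystander, loose, to be left alone: small lidded paint jar, 48 mm across, 60 mm tall
- thread_cone: bystander, loose, to be left alone: cream cone of thread, 64 mm across its foot, 115 mm tall, standing behind the stands
- mug: bystander, loose, to be left alone: white mug, 80 mm across, 90 mm tall
- tape_roll: bystander, loose, to be left alone: orange ring (empty tape core), 72 mm across, 22 mm high, lying flat
- brush: bystander, loose, to be left alone: blue brush, 190 mm long, lying down
- offcut: bystander, loose, to be left alone: round wooden offcut, 44 mm across, 70 mm tall
- hammer: bystander, loose, to be left alone: hammer, 260 mm long, lying down
There are look-alikes about, which are no part of the job. What is shaped like the gauge but pink or purple is not meant.

How it is judged (in metres and radians):
On the way, in this order (a step that is already met when the one before it is completed fails the run):
1. the gauge lies flat on the green cutting mat, let go (angle between gauge's own z axis and vertical between 1.45 and 1.69 rad and height (world z) of gauge_mid below 0.035 m and horizontal distance between gauge_mid and mat_mid below 0.09 m and linear speed of gauge below 0.02 m/s and contact force between gauge and the fingers below 0.1 N), for 0.1 s.
2. the gauge's nose is flat against the window of the left stand, its pin pressed into the pad (((y of stand_a in the frame of stand_b above 0 m and x of gauge_nose in the frame of stand_a between -0.043 and -0.036 m and y of gauge_nose in the frame of stand_a between -0.012 and 0.012 m and z of gauge_nose in the frame of stand_a between 0.058 and 0.082 m and angle between the z axis of gauge and the x axis of stand_a, either way round below 0.15 rad and value of joint pin above 0.002 m and contact force between gauge and stand_a above 0.5 N) or (y of stand_b in the frame of stand_a above 0 m and x of gauge_nose in the frame of stand_b between -0.043 and -0.036 m and y of gauge_nose in the frame of stand_b between -0.012 and 0.012 m and z of gauge_nose in the frame of stand_b between 0.058 and 0.082 m and angle between the z axis of gauge and the x axis of stand_b, either way round below 0.15 rad and value of joint pin above 0.002 m and contact force between gauge and stand_b above 0.5 N))), for 0.2 s.
3. the same at the right stand (((y of stand_b in the frame of stand_a above 0 m and x of gauge_nose in the frame of stand_a between -0.043 and -0.036 m and y of gauge_nose in the frame of stand_a between -0.012 and 0.012 m and z of gauge_nose in the frame of stand_a between 0.058 and 0.082 m and angle between the z axis of gauge and the x axis of stand_a, either way round below 0.15 rad and value of joint pin above 0.002 m and contact force between gauge and stand_a above 0.5 N) or (y of stand_a in the frame of stand_b above 0 m and x of gauge_nose in the frame of stand_b between -0.043 and -0.036 m and y of gauge_nose in the frame of stand_b between -0.012 and 0.012 m and z of gauge_nose in the frame of stand_b between 0.058 and 0.082 m and angle between the z axis of gauge and the x axis of stand_b, either way round below 0.15 rad and value of joint pin above 0.002 m and contact force between gauge and stand_b above 0.5 N))), for 0.2 s.
4. after both tests, the gauge lies on the mat again, let go (all of step 1), for 0.1 s.
5. the flag of the softer pad is then tipped over (((value of joint pad_a above 0.01 m and value of joint flag_a above 0.85 rad and value of joint flag_b below 0.25 rad) or (value of joint pad_b above 0.01 m and value of joint flag_b above 0.85 rad and value of joint flag_a below 0.25 rad))), for 0.1 s.
At the end, for the whole second after the job is handed in: Gauge flat on the green cutting mat (within 7 degrees, its middle within 90 mm of the mat's), at rest, let go; soft pad's flag over 0.85 rad, the other under 0.25. Both tests, left first: nose within 3 mm of the frame, 12 mm of the window's centre, 0.15 rad of square (all of step 4 and ((value of joint pad_a above 0.01 m and value of joint flag_a above 0.85 rad and value of joint flag_b below 0.25 rad) or (value of joint pad_b above 0.01 m and value of joint flag_b above 0.85 rad and value of joint flag_a below 0.25 rad))); the robot touches nothing.
It fails at once if the flag of a pad that has not been found soft (no dent of 10 mm) is tipped ((value of joint flag_a above 0.4 rad and value of joint pad_a below 0.01 m) or (value of joint flag_b above 0.4 rad and value of joint pad_b below 0.01 m)).
It fails at once if a bystander is moved more than 40 mm (distance of any of paint_jar, thread_cone, mug, tape_roll, brush, offcut, hammer from where it was at the start of the episode above 0.04 m).
It also fails if it takes over 72 s, if anything falls off the work surface, if the arm or the gripper's body presses on something with over 40 N, if the wrist force passes 120 N, or if a joint passes its speed limit or range.

## Working session

There is one attempt and no reset: what is moved stays moved. The work goes in short steps, Python scripts to look and compute and a shell command to move; the robot and the scene stay as the last step left them, time stands still between calls to the robot, and variables do not carry over. Pictures are saved under pics/ and viewed, and the job is handed in when it is done.

```bash
ls; mkdir -p pics; python3 - <<'E'
from bench import telemetry, viewer, r
import cv2,json
for n in("scene","top"):
    im=viewer.snapshot(n); cv2.imwrite(f"pics/{n}0.png",im[:,:,::-1]); print(n,viewer.camera_model(n))
print(telemetry.sense())
E
```

```text
pics
scene {'fx': 379.3052236556306, 'fy': 379.3052236556306, 'cx': 254.11886535677587, 'cy': 196.2842913209318, 'dist': array([-0.011149,  0.      ,  0.      ,  0.      ,  0.      ]), 'cam_to_world': array([[-8.06508260e-01,  3.56408073e-01, -4.71717832e-01,
         1.17500007e+03],
       [ 5.91076084e-01,  5.03843681e-01, -6.29897300e-01,
         8.29465064e+02],
       [ 1.31715656e-02, -7.86838503e-01, -6.17018378e-01,
         9.13332761e+02],
       [ 0.00000000e+00,  0.00000000e+00,  0.00000000e+00,
         1.00000000e+00]])}
top {'fx': 461.47338646294656, 'fy': 461.47338646294656, 'cx': 261.8514407718639, 'cy': 194.06643046739643, 'dist': array([0.04258645, 0.        , 0.        , 0.        , 0.        ]), 'cam_to_world': array([[ 1.27696459e-02, -9.91949075e-01,  1.25991939e-01,
         3.83062205e+02],
       [-9.99917922e-01, -1.25366305e-02,  2.64222256e-03,
         2.56752671e+00],
       [-1.04143584e-03, -1.26015338e-01, -9.92027747e-01,
         1.39226709e+03],
       [ 0.00000000e+00,  0.00000000e+00,  0.00000000e+00,
         1.00000000e+00]])}
{'time': 0.1, 'joint_pos': array([-8.16694465e+01,  7.50940674e+00,  8.53238072e+01,  1.33639047e-04,
        8.72594640e+01, -4.89348934e+00]), 'qd': array([-0.05060262, -0.11300412, -0.08848845,  0.03239114,  0.03259447,
       -0.06252132]), 'joint_efforts': array([ 4.77475278e-04, -5.70947385e+01, -5.01944661e+01, -3.61722505e-04,
        8.12468788e-03, -2.66422643e-05]), 'tool_pos': array([ 137.20605232, -583.62280947,  241.35626642]), 'tcp_rot': array([-1.79907671e+02, -8.03875822e-03,  1.32240298e+01]), 'ft_force': array([-0.16070691, -0.54875714, -0.09271641]), 'wrist_torque': array([ 0.02082538, -0.02517156,  0.01897166]), 'finger_gap': 85.52235082518871}
```

View pics/scene0.png

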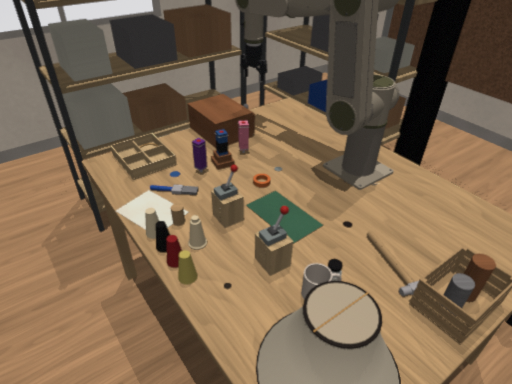

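View pics/top0.png

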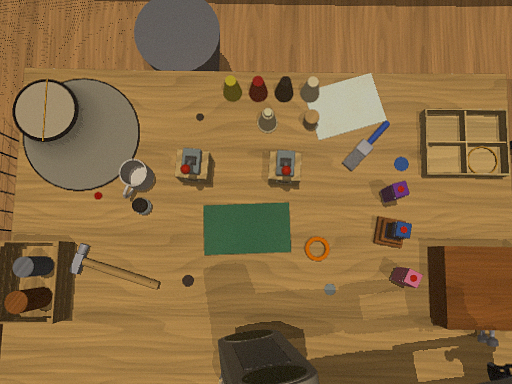

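```bash
cat > h.py <<'E'
from bench import telemetry, viewer, r
import cv2,numpy as np
from scipy.spatial.transform import Rotation as R
def K(c): return np.array([[c['fx'],0,c['cx']],[0,c['fy'],c['cy']],[0,0,1.]])
def ray(n,uv):
    c=viewer.camera_model(n); p=cv2.undistortPoints(np.array([[uv]],float),K(c),np.array(c['dist']))[0,0]
    T=c['cam_to_world']; return T[:3,3],T[:3,:3]@np.array([p[0],p[1],1])
def atz(n,uv,z):
    o,d=ray(n,uv); return (o+d*(z-o[2])/d[2]).round(1)
def proj(n,P):
    c=viewer.camera_model(n);T=np.linalg.inv(c['cam_to_world']); P=np.atleast_2d(np.array(P,float))
    return cv2.projectPoints(P,cv2.Rodrigues(T[:3,:3])[0],T[:3,3],K(c),np.array(c['dist']))[0][:,0]
def snap(n,name,box=None,s=1,pts=None):
    im=viewer.snapshot(n)[:,:,::-1].copy(); crop(im,name,box,s)
    return im
def crop(im,name,box=None,s=1):
    if box: x0,y0,x1,y1=box; im=im[y0:y1,x0:x1]
    cv2.imwrite(f"pics/{name}.png",cv2.resize(im,None,fx=s,fy=s,interpolation=cv2.INTER_CUBIC))
E
python3 - <<'E'
from h import *
t=cv2.imread("pics/top0.png"); s=cv2.imread("pics/scene0.png")
crop(t,"t_dock",(360,170,440,300),4)
crop(t,"t_st",(160,130,320,270),5)
crop(s,"s_dock",(180,110,270,190),7)
crop(s,"s_st",(200,155,330,285),5)
E
```

```text
(no output)
```

View pics/t_dock.png

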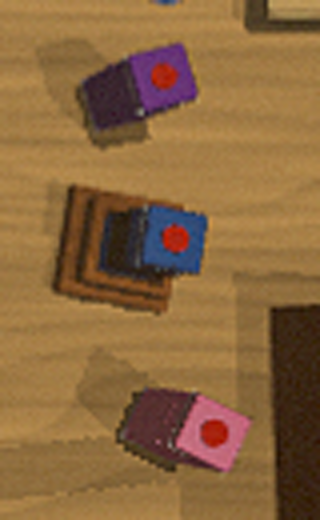

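View pics/t_st.png

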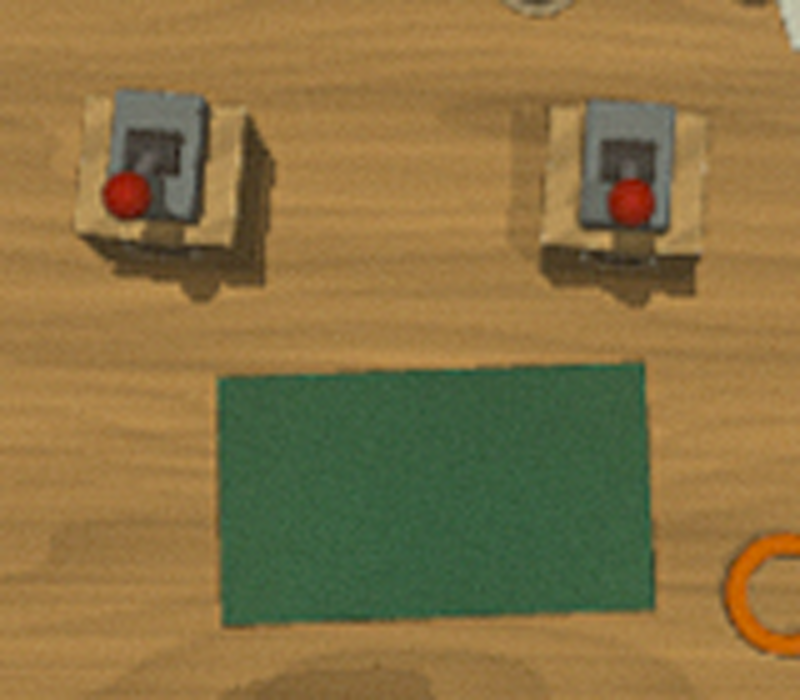

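View pics/s_dock.png

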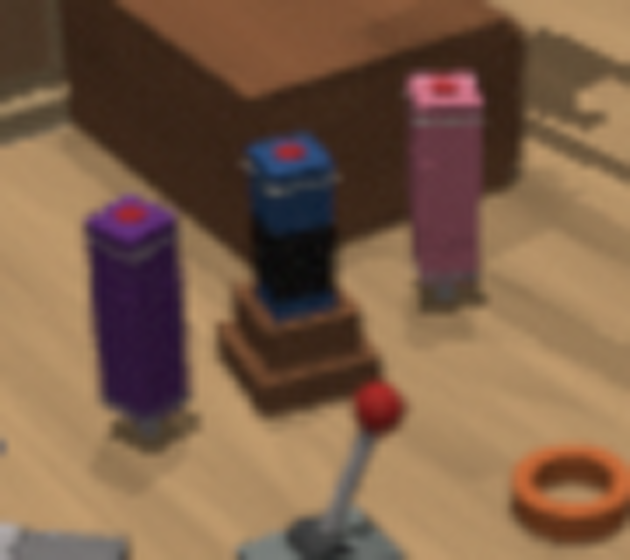

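View pics/s_st.png

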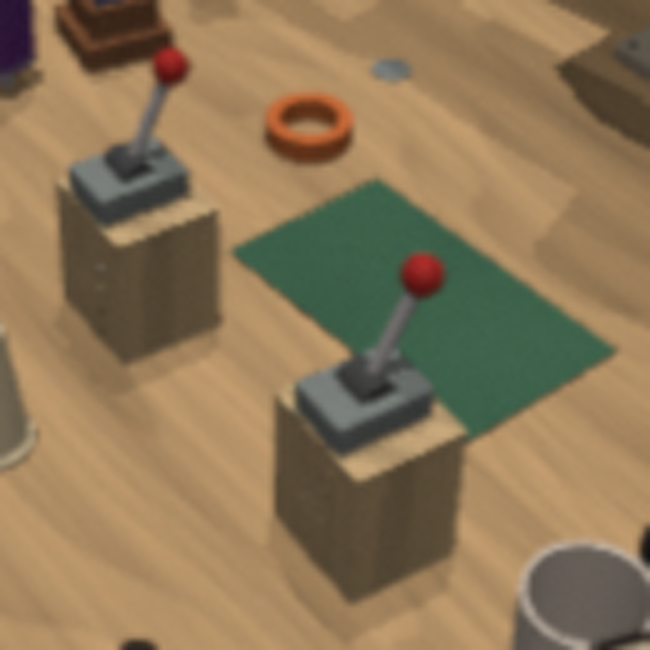

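```bash
python3 - <<'E'
from h import *
def q(name,pts,s,x0,y0,z):
    P=np.array([atz("top",(x0+u/s-.0,y0+v/s),z) for u,v in pts]); c=P.mean(0)
    e=[np.linalg.norm(P[i]-P[(i+1)%4]).round(1) for i in range(4)]
    print(name,P[:,:2].tolist(),c.round(1),"edges",e)
    for i in range(4):
        d=P[(i+1)%4]-P[i]; print("  ang",np.degrees(np.arctan2(d[1],d[0])).round(1))
q("L",[(87,97),(250,107),(238,247),(77,235)],5,160,130,110)
q("R",[(550,105),(708,115),(700,256),(541,246)],5,160,130,110)
q("mat",[(218,378),(643,363),(655,609),(224,627)],5,160,130,4)
q("gauge",[(149,205),(208,213),(200,275),(143,267)],4,360,170,155)
q("dock25",[(70,185),(178,203),(165,312),(55,290)],4,360,170,25)
print(atz("top",(360+176/4,170+238/4),155))
q("purple",[(130,60),(185,42),(200,95),(145,115)],4,360,170,150)
q("pink",[(193,393),(250,410),(235,470),(178,455)],4,360,170,150)
print(atz("top",(160+127/5,130+195/5),202),atz("top",(160+632/5,130+202/5),202))
for n,P in (("tape",(317,249)),("mug",(133,173)),("brush",(352,165))): print(n,atz("top",P,20))
print(atz("top",(430,247),70),atz("top",(430,329),70))
E
```

```text
L [[670.4, 246.7], [665.9, 154.4], [585.5, 159.0], [591.2, 249.5]] [628.2 202.4 110. ] edges [np.float64(92.4), np.float64(80.5), np.float64(90.7), np.float64(79.2)]
  ang -92.8
  ang 176.7
  ang 86.4
  ang -2.0
R [[669.2, -15.5], [664.5, -105.0], [583.7, -100.7], [588.3, -11.3]] [626.4 -58.1 110. ] edges [np.float64(89.6), np.float64(80.9), np.float64(89.5), np.float64(81.0)]
  ang -93.0
  ang 177.0
  ang 87.1
  ang -3.0
mat [[522.0, 181.8], [534.4, -75.0], [386.9, -82.9], [373.1, 173.8]] [454.1  49.4   4. ] edges [np.float64(257.1), np.float64(147.7), np.float64(257.1), np.float64(149.1)]
  ang -87.2
  ang -176.9
  ang 93.1
  ang 3.1
gauge [[471.6, -356.8], [466.8, -395.7], [425.5, -389.2], [430.3, -351.8]] [ 448.6 -373.4  155. ] edges [np.float64(39.2), np.float64(41.8), np.float64(37.7), np.float64(41.6)]
  ang -97.0
  ang 171.1
  ang 82.7
  ang -6.9
dock25 [[494.9, -336.9], [482.6, -415.8], [402.6, -404.1], [417.4, -324.4]] [ 449.4 -370.3   25. ] edges [np.float64(79.9), np.float64(80.9), np.float64(81.1), np.float64(78.5)]
  ang -98.9
  ang 171.7
  ang 79.5
  ang -9.2
[ 449.8 -374.1  155. ]
purple [[570.1, -347.9], [582.9, -385.2], [546.8, -394.3], [532.7, -357.1]] [ 558.1 -371.1  150. ] edges [np.float64(39.4), np.float64(37.2), np.float64(39.8), np.float64(38.5)]
  ang -71.1
  ang -165.9
  ang 110.8
  ang 13.8
pink [[348.0, -383.8], [337.6, -420.7], [298.6, -409.5], [307.6, -372.7]] [ 323.  -396.7  150. ] edges [np.float64(38.3), np.float64(40.6), np.float64(37.9), np.float64(41.9)]
  ang -105.7
  ang 164.0
  ang 76.3
  ang -15.4
[597.8 206.5 202. ] [597.5 -57.7 202. ]
tape [ 396.1 -158.5   20. ]
mug [616.3 394.3  20. ]
brush [ 649.1 -264.5   20. ]
[ 406.1 -471.4   70. ] [ 181.5 -462.7   70. ]
```

```bash
cat >> h.py <<'E'
def Rt(yaw,tilt,roll=0): # tool-down yaw deg; tilt deg: + = z toward tool x
    return R.from_euler('z',yaw,degrees=True)*R.from_euler('x',180,degrees=True)*R.from_euler('y',tilt,degrees=True)
def cur():
    s=telemetry.sense(); return np.array(s['tool_pos']),R.from_euler('xyz',s['tcp_rot'],degrees=True),s
def go(G,Rg,label='',frm=None,grasp=True):
    """row numbers from current (or frm) pose to grasp point G with orientation Rg"""
    p,Rc,_=cur()
    if frm is not None: p,Rc=frm
    t=np.array(G,float)+(Rg.apply([0,0,8]) if grasp else 0)
    sh=Rc.inv().apply(t-p)/10; rv=(Rc.inv()*Rg).as_rotvec()
    print(label,"shift cm",sh.round(2).tolist(),"turn",rv.round(3).tolist(),"rows>=",int(np.ceil(max(np.linalg.norm(sh)/5,np.degrees(np.linalg.norm(rv))/8.59))))
    return t,Rg
def st():
    p,Rc,s=cur(); print("t",s['time'],"tcp",p.round(1),"rpy",np.round(s['tcp_rot'],1),"q",np.round(s['joint_pos'],1),"F",np.round(s['ft_force'],1),"gap",round(s['finger_gap'],1)); z=Rc.apply([0,0,1]); print("grasp",(p-8*z).round(1),"z",z.round(3))
E
python3 - <<'E'
from h import *
Rg=Rt(-8,45); z=Rg.apply([0,0,1]);print(z)
G=np.array([449,-373,120])
a=go([250,-400,350],Rt(-8,0),"via")
b=go(G-130*z,Rg,"pre",frm=a)
E
```

```text
[ 0.70022527 -0.09841024 -0.70710678]
via shift cm [15.18, -15.31, -10.04] turn [-0.002, 0.0, 0.37] rows>= 5
pre shift cm [10.7, -5.44, 13.57] turn [0.0, 0.785, -0.0] rows>= 6
```

```bash
python3 -m inch '[[[0,0,-5],[0,0,0],1],[[0,0,-10],[0,0,0],1],[[5,-5,-10],[0,0,0.12],1],[[15.2,-15.3,-10],[0,0,0.37],1],[[15.2,-15.3,-10],[0,0,0.37],1],[[15.2,-15.3,-10],[0,0,0.37],1],[[15.2,-15.3,-10],[0,0,0.37],1],[[15.2,-15.3,-10],[0,0,0.37],1]]' 40; python3 - <<'E'
from h import *
st()
Rg=Rt(-8,45); z=Rg.apply([0,0,1])
G=np.array([449,-373,120])
b=go(G-130*z,Rg,"pre")
E
```

```text
time: 0.9
tool_pos: [251.4, -398.8, 342.5]
tcp_rot: [180.0, -0.0, -7.8]
ft_force: [-0.4, -0.4, -0.3]
finger_gap: 85.1
t 0.9 tcp [ 251.4 -398.8  342.5] rpy [180.   -0.   -7.8] q [-64.  -13.8  95.4   0.   98.4  33.8] F [-0.4 -0.4 -0.3] gap 85.1
grasp [ 251.4 -398.8  350.5] z [ 0. -0. -1.]
pre shift cm [10.6, -5.27, 13.62] turn [-0.001, 0.785, 0.004] rows>= 6
```

```bash
python3 -m inch '[[[3,-1.5,3],[0,0.13,0],1],[[6,-3,6],[0,0.26,0],1],[[8,-4,9],[0,0.4,0],1],[[9,-4.5,11],[0,0.53,0],1],[[10.6,-5.3,13.6],[0,0.66,0],1],[[10.6,-5.3,13.6],[0,0.785,0],1],[[10.6,-5.3,13.6],[0,0.785,0],1],[[10.6,-5.3,13.6],[0,0.785,0],1]]'; python3 - <<'E'
from h import *
st()
snap("scene","s1",(150,60,350,210),4); t=snap("top","t1",(320,150,470,310),4)
Rg=Rt(-8,45); z=Rg.apply([0,0,1])
G=np.array([449,-373,120])
b=go(G,Rg,"grasp")
E
```

```text
time: 1.7
tool_pos: [361.1, -364.0, 206.0]
tcp_rot: [-180.0, -44.8, -8.2]
ft_force: [1.0, -0.4, 0.4]
finger_gap: 85.2
t 1.7 tcp [ 361.1 -364.   206. ] rpy [-180.   -44.8   -8.2] q [-79.3 -29.5 132.3  46.1  67.7   4.3] F [ 1.  -0.4  0.4] gap 85.2
grasp [ 355.5 -363.2  211.7] z [ 0.697 -0.1   -0.71 ]
grasp shift cm [-0.06, -0.38, 13.18] turn [0.002, 0.002, 0.002] rows>= 3
```

View pics/s1.png

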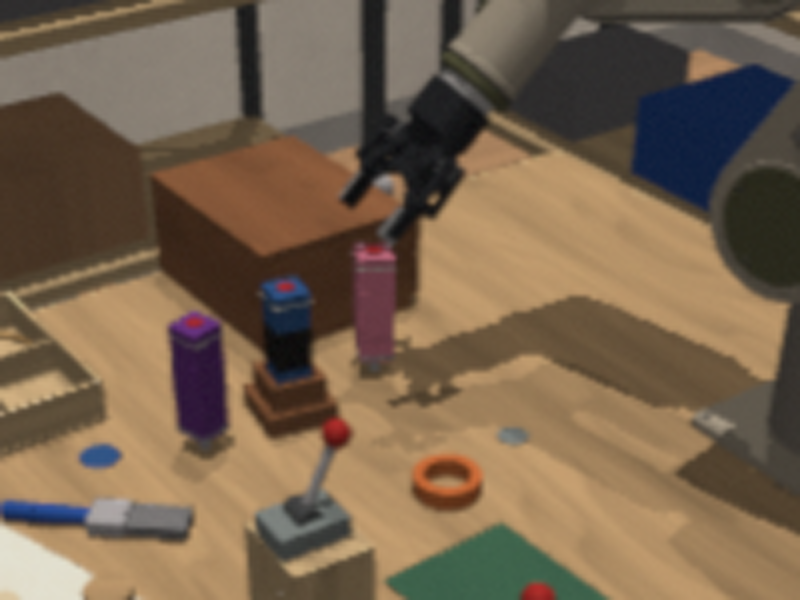

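View pics/t1.png

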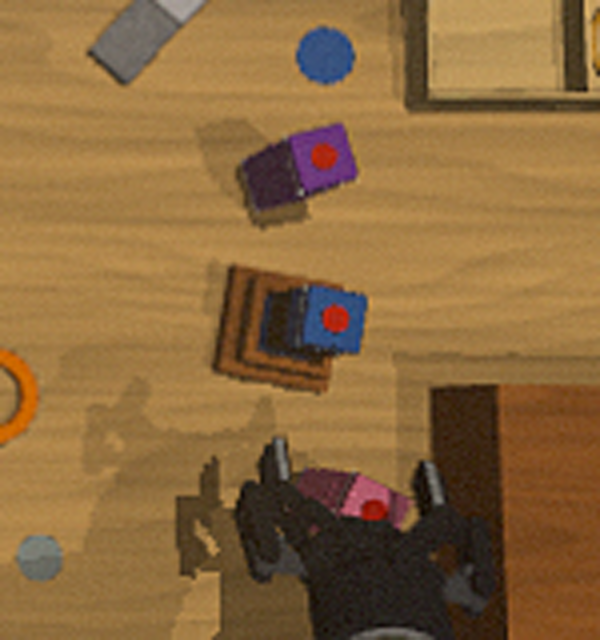

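```bash
python3 - <<'E'
from h import *
Rg=Rt(-8,45); go([449,-373,127],Rg,"grasp")
E
python3 -m inch '[[[0,-0.4,0],[0,0,0],1],[[-0.6,-0.4,4],[0,0,0],1],[[-0.6,-0.4,8],[0,0,0],1],[[-0.6,-0.4,12],[0,0,0],1],[[-0.6,-0.4,12.5],[0,0,0],1],[[-0.6,-0.4,12.6],[0,0,0],1]]'; python3 - <<'E'
from h import *
st()
snap("scene","s2",(150,60,350,210),4); t=snap("top","t2",(320,150,470,310),4)
E
```

```text
grasp shift cm [0.43, -0.38, 12.68] turn [0.002, 0.002, 0.002] rows>= 3
time: 2.4
tool_pos: [448.3, -369.1, 112.4]
tcp_rot: [-179.9, -44.9, -7.9]
ft_force: [-0.9, -0.4, -0.4]
finger_gap: 85.4
t 2.4 tcp [ 448.3 -369.1  112.4] rpy [-179.9  -44.9   -7.9] q [-66.6 -10.9 129.3  53.4  48.9  -1. ] F [-0.9 -0.4 -0.4] gap 85.4
grasp [ 442.7 -368.4  118.1] z [ 0.7   -0.094 -0.708]
```

View pics/s2.png

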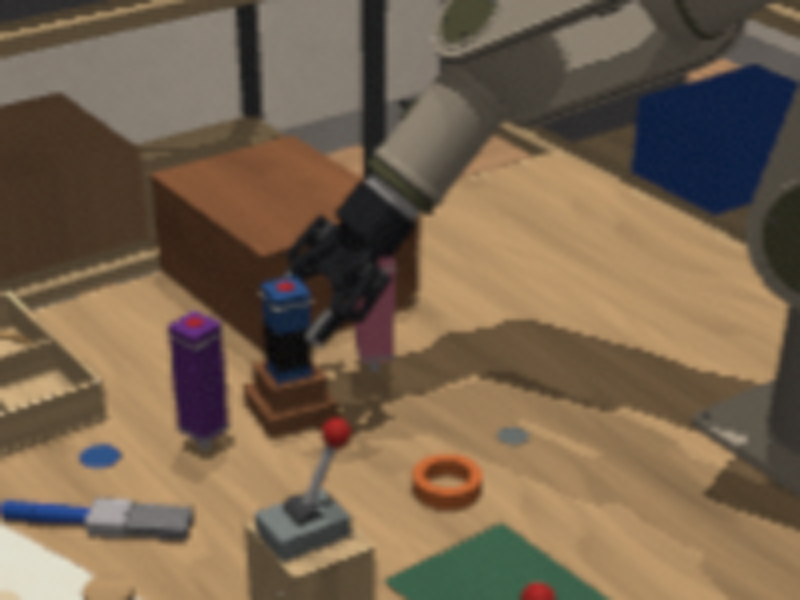

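View pics/t2.png

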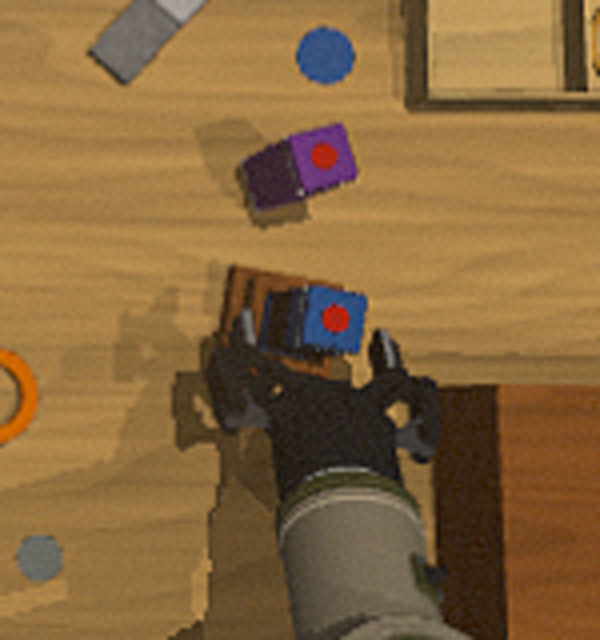

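```bash
python3 - <<'E'
from h import *
Rg=Rt(-8,45); go([449,-373,125],Rg,"grasp"); print(telemetry.sense()['ft_force'])
E
```

```text
grasp shift cm [0.84, 0.19, 0.18] turn [0.0, -0.001, 0.003] rows>= 1
[-0.3017722  -0.10219787 -0.32644391]
```

```bash
python3 -m inch '[[[0.8,0.2,0.1],[0,0,0],1],[[0.8,0.2,0.1],[0,0,0],0],[[0.8,0.2,0.1],[0,0,0],0],[[0.8,0.2,0.1],[0,0,0],0],[[0.8,0.2,0.1],[0,0,0],0],[[0.8,0.2,0.1],[0,0,0],0],[[0.8,0.2,0.1],[0,0,0],0],[[0.8,0.2,0.1],[0,0,0],0],[[0.8,0.2,0.1],[0,0,0],0],[[0.8,0.2,0.1],[0,0,0],0]]' 60; python3 - <<'E'
from h import *
st()
snap("scene","s3",(150,60,350,210),4); t=snap("top","t3",(320,150,470,310),4)
E
```

```text
time: 3.5
tool_pos: [453.3, -374.0, 118.7]
tcp_rot: [179.9, -45.0, -7.9]
ft_force: [-2.4, -1.2, 5.4]
finger_gap: 39.3
t 3.5 tcp [ 453.3 -374.   118.7] rpy [179.9 -45.   -7.9] q [-66.2 -10.6 128.4  53.1  48.7  -0. ] F [-2.4 -1.2  5.4] gap 39.3
grasp [ 447.7 -373.2  124.3] z [ 0.7   -0.099 -0.707]
```

View pics/t3.png

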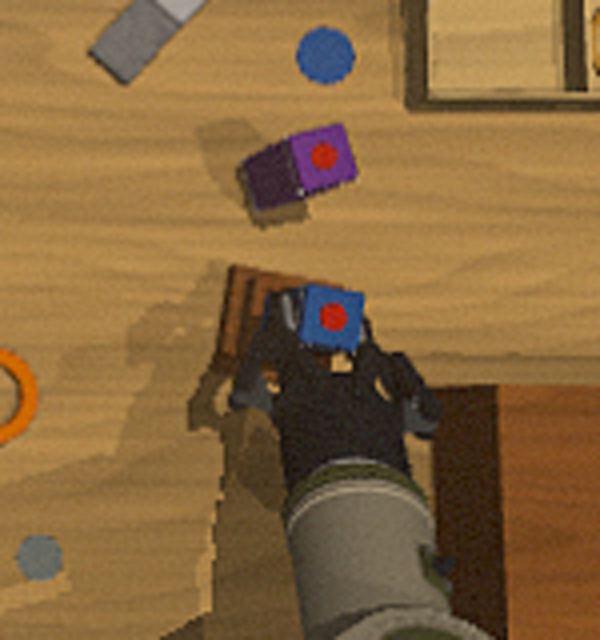

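```bash
python3 -m inch '[[[1.4,0.2,-1.4],[0,0,0],0],[[2.8,0,-2.8],[0,0,0],0],[[4.2,0,-4.2],[0,0,0],0],[[5.6,0,-5.6],[0,0,0],0],[[7,0,-7],[0,0,0],0],[[8.4,0,-8.4],[0,0,0],0],[[9.8,0,-9.8],[0,0,0],0],[[9.8,0,-9.8],[0,0,0],0]]' 60; python3 - <<'E'
from h import *
st()
snap("scene","s4",(150,60,350,210),4)
a=go([430,60,160],Rt(3,-30),"mat")
go([430,60,200],Rt(3,0),"mat0")
E
```

```text
time: 4.4
tool_pos: [453.5, -373.8, 258.6]
tcp_rot: [179.8, -45.1, -7.8]
ft_force: [0.1, -0.5, -3.7]
finger_gap: 39.3
t 4.4 tcp [ 453.5 -373.8  258.6] rpy [179.8 -45.1  -7.8] q [-66.2 -22.9 122.1  43.3  61.1  16.7] F [ 0.1 -0.5 -3.7] gap 39.3
grasp [ 447.9 -373.   264.2] z [ 0.701 -0.1   -0.706]
mat shift cm [-13.42, -42.52, 1.16] turn [0.028, -1.304, -0.203] rows>= 9
mat0 shift cm [-10.39, -42.6, -1.32] turn [0.076, -0.782, -0.181] rows>= 9
```

View pics/s4.png

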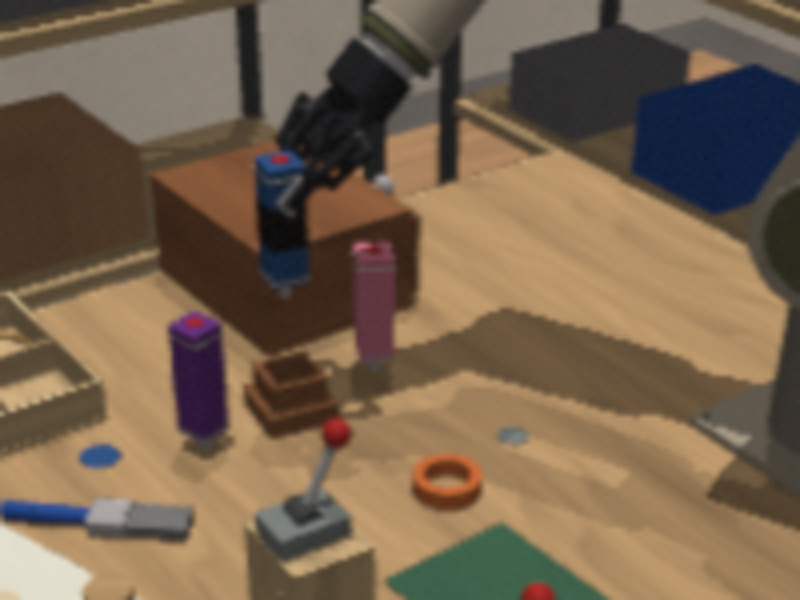

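```bash
python3 - <<'E'
from h import *
a=go([460,60,240],Rt(0,0),"mat0")
E
```

```text
mat0 shift cm [-5.46, -43.01, -2.05] turn [0.055, -0.784, -0.131] rows>= 9
```

```bash
python3 -m inch '[[[-0.5,-4,0],[0,-0.07,-0.01],0],[[-1,-8,0],[0.01,-0.15,-0.02],0],[[-1.5,-12,-0.5],[0.01,-0.23,-0.03],0],[[-2,-16,-0.8],[0.02,-0.31,-0.05],0],[[-2.5,-20,-1],[0.03,-0.39,-0.06],0],[[-3,-24,-1.2],[0.03,-0.47,-0.07],0],[[-3.5,-28,-1.4],[0.04,-0.55,-0.09],0],[[-4,-32,-1.6],[0.04,-0.62,-0.1],0],[[-4.5,-36,-1.8],[0.05,-0.7,-0.12],0],[[-5,-40,-2],[0.05,-0.74,-0.13],0],[[-5.5,-43,-2],[0.055,-0.784,-0.13],0],[[-5.5,-43,-2],[0.055,-0.784,-0.13],0],[[-5.5,-43,-2],[0.055,-0.784,-0.13],0]]' 60; python3 - <<'E'
from h import *
st()
a=go([484,62,150],Rt(0,-38),"above")
E
```

```text
time: 5.75
tool_pos: [459.3, 60.6, 229.3]
tcp_rot: [-179.9, 0.2, 0.1]
ft_force: [-0.4, -1.3, -2.9]
finger_gap: 39.5
t 5.75 tcp [459.3  60.6 229.3] rpy [-1.799e+02  2.000e-01  1.000e-01] q [ 1.10e+00 -1.36e+01  1.07e+02  1.00e-01  8.69e+01  9.11e+01] F [-0.4 -1.3 -2.9] gap 39.5
grasp [459.3  60.6 237.3] z [-0.004  0.001 -1.   ]
above shift cm [2.01, -0.13, 8.55] turn [-0.001, -0.659, 0.001] rows>= 5
```

```bash
python3 -m inch '[[[0.5,0,1],[0,-0.1,0],0],[[1,0,3],[0,-0.22,0],0],[[1.5,0,5],[0,-0.35,0],0],[[2,-0.1,7],[0,-0.48,0],0],[[2,-0.1,8],[0,-0.6,0],0],[[2,-0.1,8.5],[0,-0.66,0],0],[[2,-0.1,8.5],[0,-0.66,0],0],[[2,-0.1,8.5],[0,-0.66,0],0]]' 60; python3 - <<'E'
from h import *
st()
snap("scene","s5",(180,100,380,250),4);snap("top","t5",(160,110,320,290),4)
a=go([484,62,36],Rt(0,-38),"down")
E
```

```text
time: 6.55
tool_pos: [480.3, 60.1, 145.9]
tcp_rot: [-179.9, 37.8, -0.1]
ft_force: [-0.4, 0.3, -1.1]
finger_gap: 39.5
t 6.55 tcp [480.3  60.1 145.9] rpy [-1.799e+02  3.780e+01 -1.000e-01] q [  0.6  29.8  76.4   0.6 111.7  90.8] F [-0.4  0.3 -1.1] gap 39.5
grasp [485.2  60.1 152.3] z [-0.613  0.003 -0.79 ]
down shift cm [7.08, -0.13, 9.45] turn [-0.002, -0.007, -0.001] rows>= 3
```

View pics/s5.png

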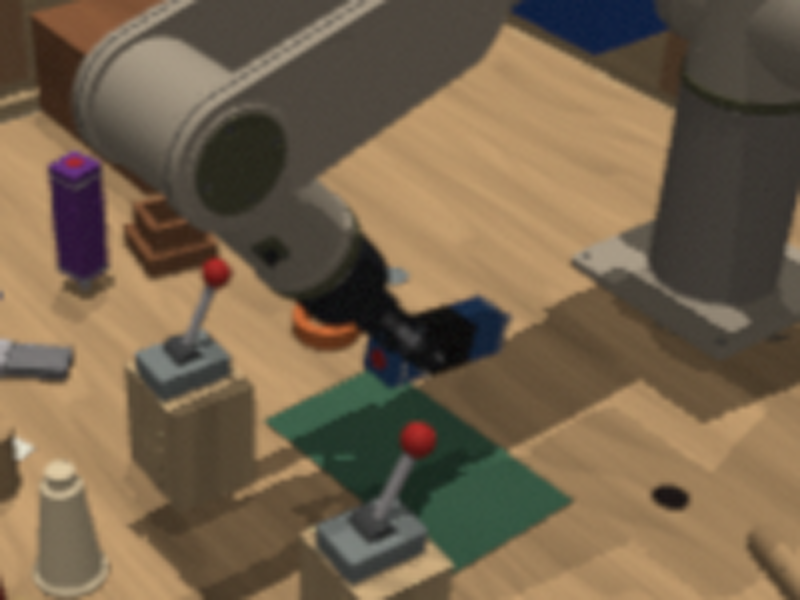

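View pics/t5.png

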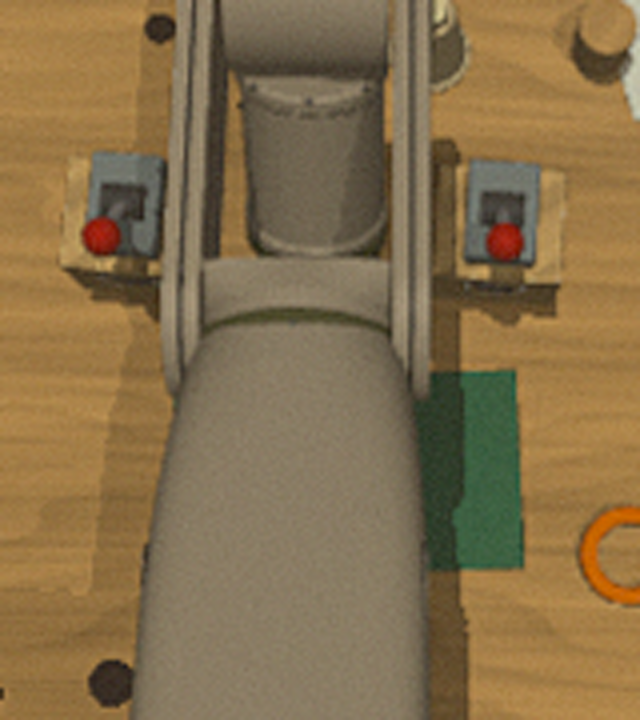

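```bash
python3 -m inch '[[[1.7,-0.5,2.3],[0,0,0],0],[[3.4,-1,4.6],[0,0,0],0],[[5,-1,6.8],[0,0,0],0],[[6,-1,8],[0,0,0],0],[[6.5,-1,8.7],[0,0,0],0],[[6.9,-1,9.2],[0,0,0],0],[[6.9,-1,9.2],[0,0,0],0]]' 60; python3 - <<'E'
from h import *
st()
snap("scene","s6",(180,100,380,250),4)
E
```

```text
time: 7.35
tool_pos: [478.8, 71.0, 32.7]
tcp_rot: [-179.9, 37.8, -0.1]
ft_force: [-0.3, 0.2, -1.4]
finger_gap: 39.1
t 7.35 tcp [478.8  71.   32.7] rpy [-1.799e+02  3.780e+01 -1.000e-01] q [  1.6  37.8  78.1   1.1 101.9  91.5] F [-0.3  0.2 -1.4] gap 39.1
grasp [483.7  71.   39. ] z [-0.613  0.002 -0.79 ]
```

View pics/s6.png

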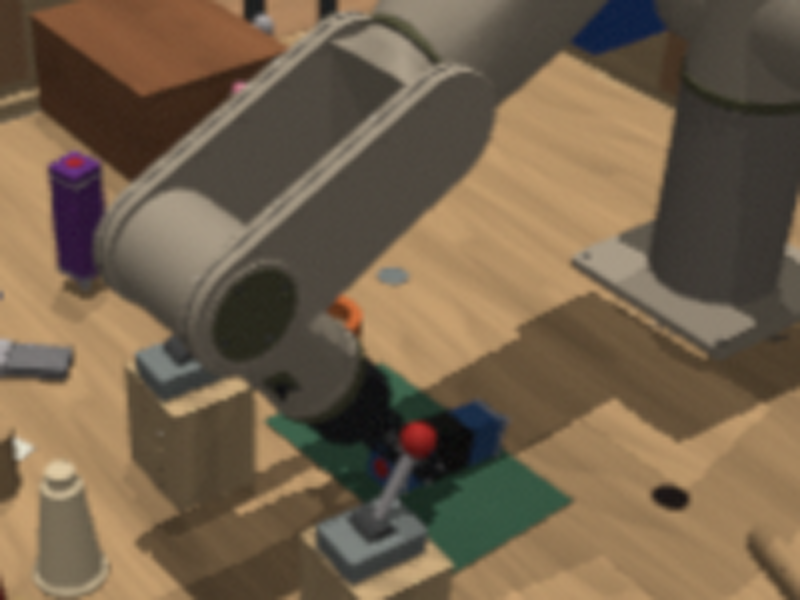

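```bash
python3 -m inch '[[[0.2,0,0.2],[0,0,0],0],[[0.3,0,0.4],[0,0,0],0],[[0.3,0,0.4],[0,0,0],0]]' 60; python3 - <<'E'
from h import *
st()
E
python3 -m inch '[[[0,0,0],[0,0,0],0.5],[[0,0,0],[0,0,0],0.55],[[0,0,0],[0,0,0],0.7],[[0,0,0],[0,0,0],0.8],[[0,0,0],[0,0,0],1],[[0,0,0],[0,0,0],1],[[0,0,0],[0,0,0],1],[[0,0,0],[0,0,0],1]]'; python3 - <<'E'
from h import *
st()
snap("scene","s7",(180,100,380,250),4)
E
```

```text
time: 7.7
tool_pos: [479.9, 71.0, 28.0]
tcp_rot: [-179.9, 37.6, -0.1]
ft_force: [4.2, -1.2, 4.9]
finger_gap: 39.2
t 7.7 tcp [479.9  71.   28. ] rpy [-1.799e+02  3.760e+01 -1.000e-01] q [  1.6  38.2  78.    1.1 101.4  91.5] F [ 4.2 -1.2  4.9] gap 39.2
grasp [484.8  71.   34.3] z [-0.611  0.002 -0.792]
time: 8.5
tool_pos: [478.3, 71.1, 26.8]
tcp_rot: [-179.9, 37.8, -0.0]
ft_force: [0.1, -0.4, 0.5]
finger_gap: 85.4
t 8.5 tcp [478.3  71.1  26.8] rpy [-179.9   37.8   -0. ] q [  1.6  38.3  78.1   1.1 101.4  91.5] F [ 0.1 -0.4  0.5] gap 85.4
grasp [483.2  71.1  33.1] z [-0.613  0.002 -0.79 ]
```

View pics/s7.png

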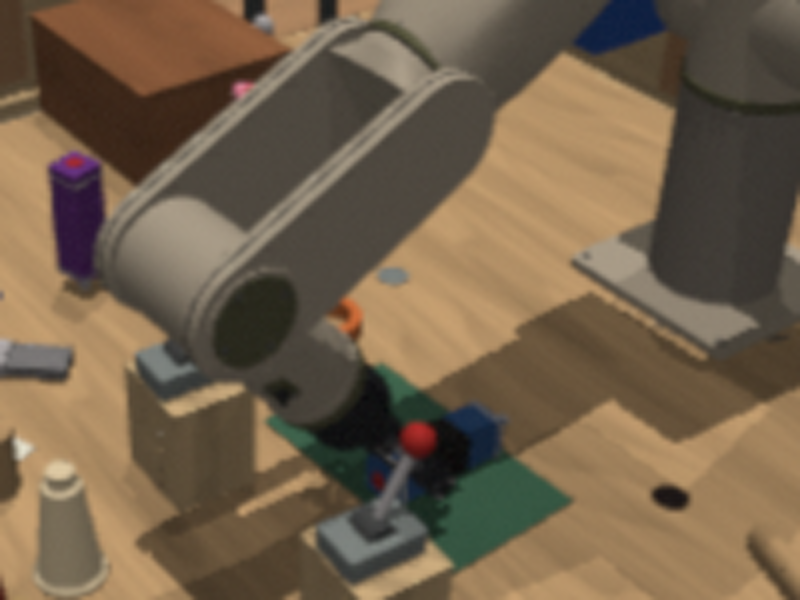

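```bash
python3 -m inch '[[[0,0,-3],[0,0,0],1],[[0,0,-7],[0,0,0],1],[[0,0,-11],[0,0,0],1],[[-2,0,-14],[0,0.13,0],1],[[-4,0,-17],[0,0.26,0],1],[[-7,5,-20],[0,0.4,0],1],[[-9,10,-22],[0,0.53,0],1],[[-11,15,-24],[0,0.66,0],1],[[-13,20,-24],[0,0.66,0],1],[[-13,25,-24],[0,0.66,0],1],[[-13,28,-24],[0,0.66,0],1],[[-13,28,-24],[0,0.66,0],1]]'; python3 - <<'E'
from h import *
st()
snap("scene","s8",(180,100,380,250),4)
snap("top","t8",(160,120,320,270),5)
E
```

```text
time: 9.75
tool_pos: [521.4, -213.8, 296.7]
tcp_rot: [179.9, -0.0, -0.3]
ft_force: [-0.6, -0.0, 0.3]
finger_gap: 85.8
t 9.75 tcp [ 521.4 -213.8  296.7] rpy [179.9  -0.   -0.3] q [-27.5   0.8  86.6  -0.   92.5  62.8] F [-0.6 -0.   0.3] gap 85.8
grasp [ 521.4 -213.8  304.7] z [ 0.001 -0.001 -1.   ]
```

View pics/s8.png

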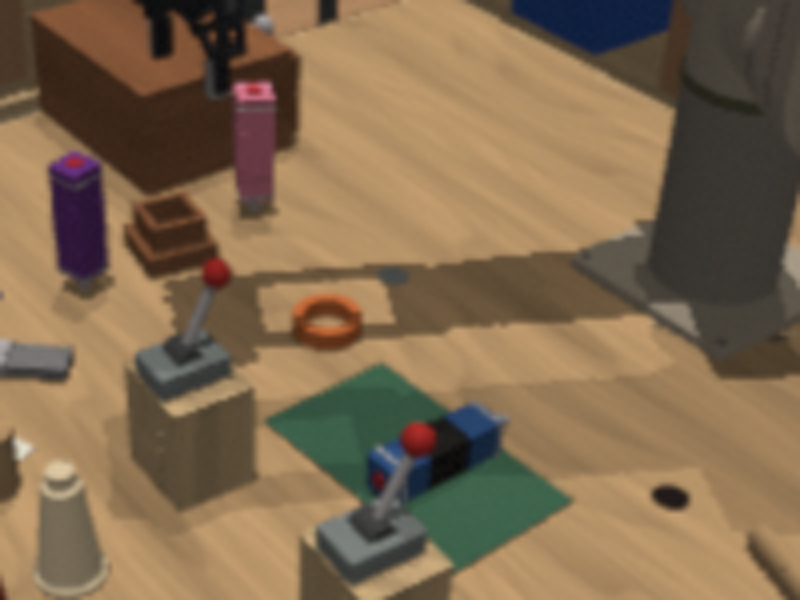

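View pics/t8.png

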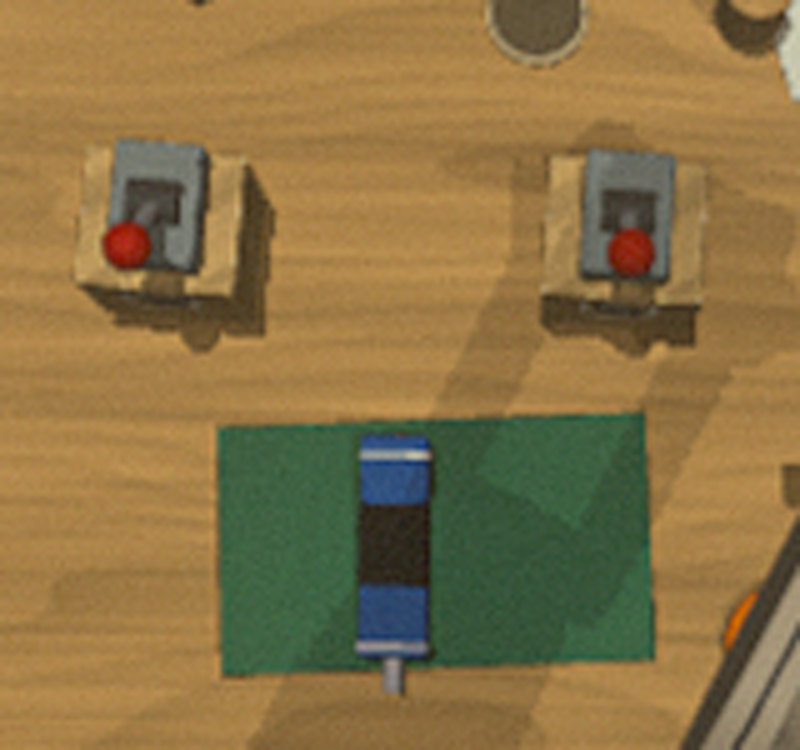

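```bash
python3 - <<'E'
from h import *
P=np.array([atz("top",(160+u/5,120+v/5),44) for u,v in [(361,436),(432,437),(428,657),(357,655)]]);print(P)
tail=(P[0]+P[1])/2;nose=(P[2]+P[3])/2;d=tail-nose;L=np.linalg.norm(d);print(tail,nose,L,np.linalg.norm(P[0]-P[1]),np.degrees(np.arctan2(d[1],d[0])))
print("pin tip",atz("top",(160+395/5,120+693/5),24))
G=nose+d/L*75;G[2]=30;yaw=np.degrees(np.arctan2(d[1],d[0]));print(G)
a=go(G+[0,0,100],Rt(yaw,0),"above"); b=go(G,Rt(yaw,0),"dn",frm=a)
E
```

```text
[[514.4  92.7  44. ]
 [514.3  51.   44. ]
 [386.3  51.1  44. ]
 [386.9  92.3  44. ]]
[514.35  71.85  44.  ] [386.6  71.7  44. ] 127.75008806259184 41.70011990390436 0.06727485696566032
pin tip [365.1  70.8  24. ]
[461.5999483   71.78806256  30.        ]
above shift cm [-6.16, -28.26, 17.4] turn [-0.001, 0.0, -0.006] rows>= 7
dn shift cm [0.0, -0.0, 10.0] turn [0.0, 0.0, 0.0] rows>= 2
```

```bash
python3 -m inch '[[[-1,-5,2],[0,0,0],1],[[-2,-10,4],[0,0,0],1],[[-3,-15,8],[0,0,0],1],[[-4,-20,12],[0,0,0],1],[[-5,-24,15],[0,0,0],1],[[-6.2,-28.3,17.4],[0,0,-0.006],1],[[-6.2,-28.3,17.4],[0,0,-0.006],1],[[-6.2,-28.3,17.4],[0,0,-0.006],1],[[-6.2,-28.3,17.4],[0,0,-0.006],1]]'; python3 - <<'E'
from h import *
st()
go([461.5,71.8,30],Rt(0,0),"dn")
E
```

```text
time: 10.75
tool_pos: [459.8, 75.7, 121.5]
tcp_rot: [-179.9, 0.1, 0.5]
ft_force: [0.1, -0.1, -0.0]
finger_gap: 85.2
t 10.75 tcp [459.8  75.7 121.5] rpy [-1.799e+02  1.000e-01  5.000e-01] q [ 3.000e+00 -8.200e+00  1.138e+02  1.000e-01  7.450e+01  9.250e+01] F [ 0.1 -0.1 -0. ] gap 85.2
grasp [459.8  75.6 129.5] z [-0.002  0.001 -1.   ]
dn shift cm [0.19, 0.4, 9.95] turn [-0.001, 0.002, 0.008] rows>= 2
```

```bash
python3 -m inch '[[[0.2,0,0],[0,0,0],1],[[0.2,0.2,4],[0,0,0],1],[[0.2,0.3,8],[0,0,0],1],[[0.2,0.3,9.9],[0,0,0],1],[[0.2,0.3,9.9],[0,0,0],1],[[0.2,0.3,9.9],[0,0,0],0],[[0.2,0.3,9.9],[0,0,0],0],[[0.2,0.3,9.9],[0,0,0],0],[[0.2,0.3,9.9],[0,0,0],0],[[0.2,0.3,9.9],[0,0,0],0],[[0.2,0.3,9.9],[0,0,0],0],[[0.2,0.3,9.9],[0,0,0],0],[[0.2,0.3,9.9],[0,0,0],0]]' 80; python3 - <<'E'
from h import *
st()
E
```

```text
time: 12.05
tool_pos: [464.8, 71.1, 25.2]
tcp_rot: [-179.9, -0.2, 0.2]
ft_force: [-0.1, -0.5, 7.7]
finger_gap: 39.0
t 12.05 tcp [464.8  71.1  25.2] rpy [-179.9   -0.2    0.2] q [2.400e+00 4.000e-01 1.169e+02 1.000e-01 6.250e+01 9.210e+01] F [-0.1 -0.5  7.7] gap 39.0
grasp [464.7  71.1  33.2] z [ 0.004  0.001 -1.   ]
```

```bash
python3 -m inch '[[[0,0,-2],[0,0,0],0],[[0,0,-6],[0,0,0],0],[[-1,0,-10],[0,0,0],0],[[-2,0,-14],[0,0,-0.15],0],[[-3,0,-16],[0,0,-0.3],0],[[-3,0,-16],[0,0,-0.45],0],[[-3,0,-16],[0,0,-0.6],0],[[-3,0,-16],[0,0,-0.75],0],[[-3,0,-16],[0,0,-0.9],0],[[-3,0,-16],[0,0,-1.05],0],[[-3,0,-16],[0,0,-1.2],0],[[-3,0,-16],[0,0,-1.35],0],[[-3,0,-16],[0,0,-1.5],0],[[-3,0,-16],[0,0,-1.65],0],[[-3,0,-16],[0,0,-1.8],0],[[-3,0,-16],[0,0,-1.8],0],[[-3,0,-16],[0,0,-1.8],0]]' 80; python3 - <<'E'
from h import *
st()
im=cv2.imread("pics/t8.png"); 
cv2.imwrite("pics/t8w.png",cv2.resize(np.hstack([im[270:360,60:280],im[270:360,520:740]]),None,fx=1.8,fy=1.8))
go([430,72,190],Rt(177,0),"rot")
E
```

```text
time: 13.75
tool_pos: [432.8, 70.9, 183.3]
tcp_rot: [180.0, -0.1, 103.1]
ft_force: [-0.3, -0.2, -3.1]
finger_gap: 38.9
t 13.75 tcp [432.8  70.9 183.3] rpy [ 1.800e+02 -1.000e-01  1.031e+02] q [ 2.500e+00 -1.650e+01  1.142e+02  1.000e-01  8.230e+01 -1.060e+01] F [-0.3 -0.2 -3.1] gap 38.9
grasp [432.8  70.9 191.3] z [ 0.     0.001 -1.   ]
rot shift cm [0.17, -0.25, 0.13] turn [0.001, -0.001, -1.289] rows>= 9
```

View pics/t8w.png

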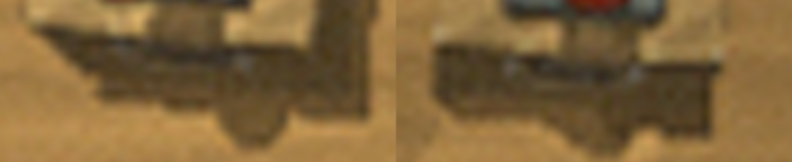

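```bash
python3 -m inch '[[[0,0,0],[0,0,-0.15],0],[[0,0,0],[0,0,-0.3],0],[[0,0,0],[0,0,-0.45],0],[[0,0,0],[0,0,-0.6],0],[[0,0,0],[0,0,-0.75],0],[[0,0,0],[0,0,-0.9],0],[[0,0,0],[0,0,-1.05],0],[[0,0,0],[0,0,-1.2],0],[[0,0,0],[0,0,-1.29],0],[[0,0,0],[0,0,-1.29],0],[[0,0,0],[0,0,-1.29],0]]' 80; python3 - <<'E'
from h import *
st()
for p in [(161,299.5),(124,295),(198,304),(619.5,309),(583,308),(656,310)]: print(p,atz("top",(160+p[0]/5,120+p[1]/5),87))
# predicted window frame top
for n,c in(("L",(588.3,204.4)),("R",(586.5,-56))): print(n,(proj("top",[c[0],c[1],87])-[160,120])*5)
snap("scene","s9",(180,60,380,210),4);snap("top","t9",(160,120,320,270),5)
E
```

```text
time: 14.85
tool_pos: [432.8, 70.8, 183.1]
tcp_rot: [179.9, -0.0, 177.0]
ft_force: [-0.7, -0.4, -3.3]
finger_gap: 38.8
t 14.85 tcp [432.8  70.8 183.1] rpy [179.9  -0.  177. ] q [ 2.500e+00 -1.650e+01  1.142e+02  1.000e-01  8.230e+01 -8.450e+01] F [-0.7 -0.4 -3.3] gap 38.8
grasp [432.8  70.8 191.1] z [-0.     0.001 -1.   ]
(161, 299.5) [587.2 205.7  87. ]
(124, 295) [589.5 227.   87. ]
(198, 304) [584.8 184.5  87. ]
(619.5, 309) [585.  -56.6  87. ]
(583, 308) [585.3 -35.7  87. ]
(656, 310) [584.7 -77.4  87. ]
L [[163.42270263 297.55559397]]
R [[618.52834974 306.39476584]]
```

View pics/s9.png

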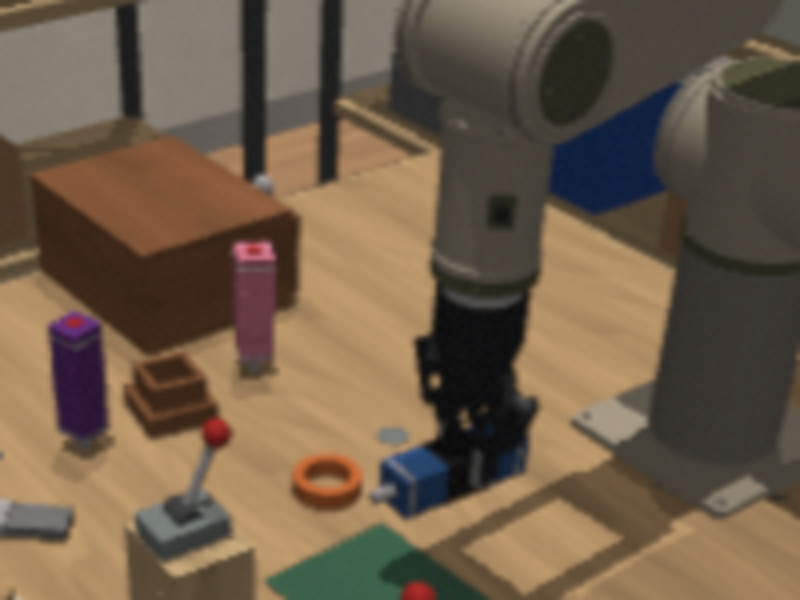

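View pics/t9.png

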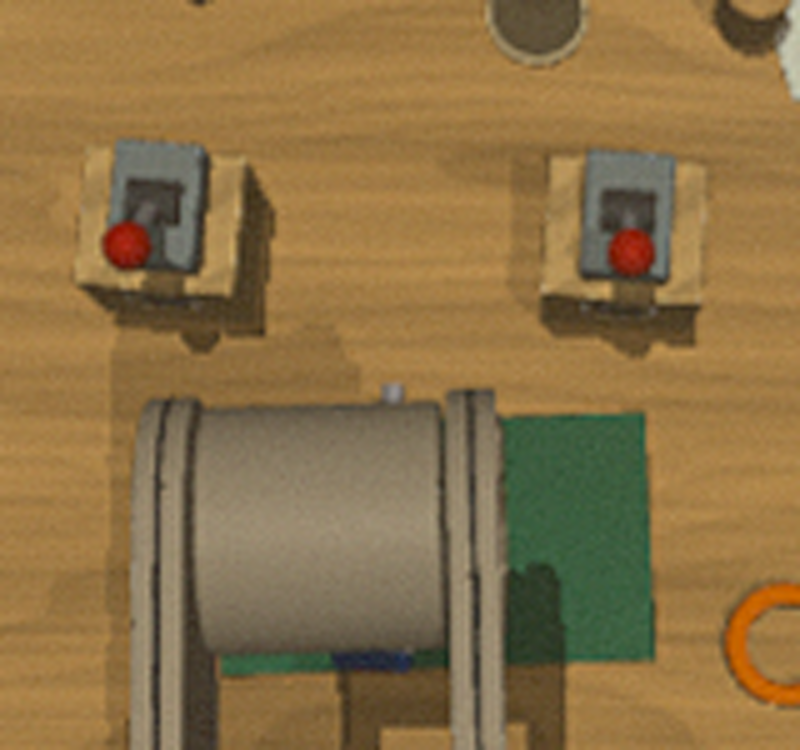

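```bash
python3 - <<'E'
from h import *
a=go([463.7,211.5,150],Rt(177,0),"a",grasp=False); go([463.7,211.5,71],Rt(177,0),"b",frm=a,grasp=False)
E
```

```text
a shift cm [-2.37, 14.2, 3.32] turn [0.001, -0.0, 0.002] rows>= 3
b shift cm [-0.0, -0.0, 7.9] turn [0.0, 0.0, 0.0] rows>= 2
```

```bash
python3 -m inch '[[[-0.5,4,0],[0,0,0],0],[[-1.5,8,1],[0,0,0],0],[[-2.4,12,3],[0,0,0],0],[[-2.4,14.2,6],[0,0,0],0],[[-2.4,14.2,9],[0,0,0],0],[[-2.4,14.2,11.2],[0,0,0],0],[[-2.4,14.2,11.2],[0,0,0],0],[[-2.4,14.2,11.2],[0,0,0],0],[[-2.4,14.2,11.2],[0,0,0],0]]' 80; python3 - <<'E'
from h import *
st()
go([463.7,211.5,71],Rt(177,0),"b",grasp=False)
snap("scene","s10",(210,130,370,250),5);snap("top","t10",(140,120,300,270),5)
E
```

```text
time: 15.85
tool_pos: [464.9, 212.0, 73.1]
tcp_rot: [179.9, 0.1, 177.2]
ft_force: [0.2, -0.1, -2.8]
finger_gap: 39.0
t 15.85 tcp [464.9 212.   73.1] rpy [1.799e+02 1.000e-01 1.772e+02] q [ 1.870e+01  2.300e+00  1.092e+02  1.000e-01  6.830e+01 -6.850e+01] F [ 0.2 -0.1 -2.8] gap 39.0
grasp [464.8 211.9  81.1] z [ 0.002  0.002 -1.   ]
b shift cm [0.11, -0.05, 0.21] turn [0.002, 0.002, 0.004] rows>= 1
```

View pics/s10.png

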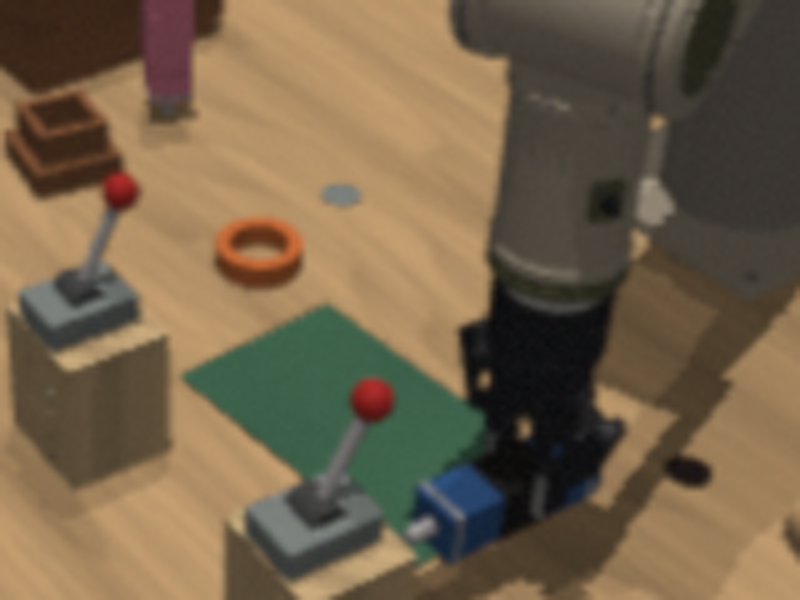

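View pics/t10.png

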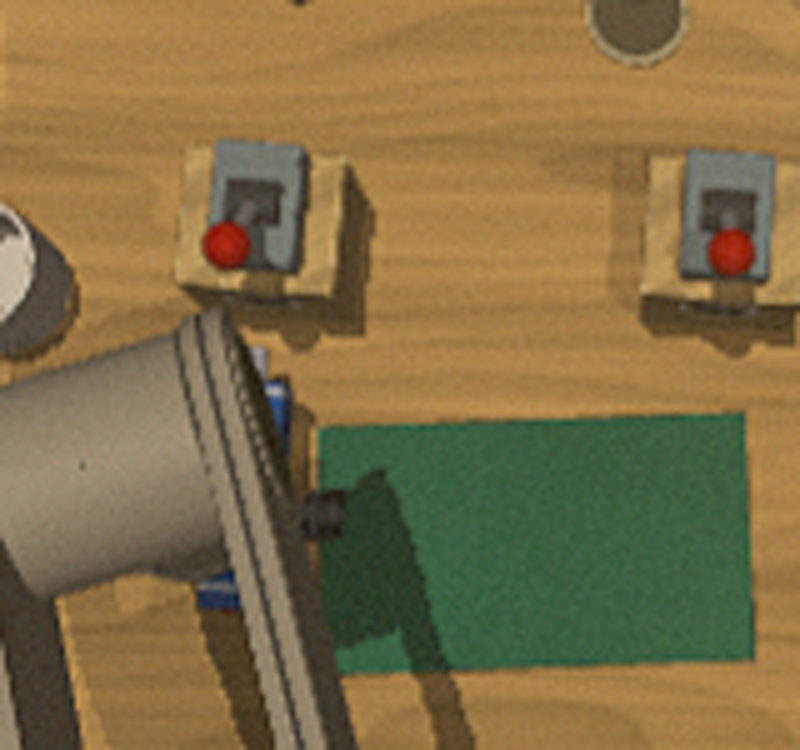

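```bash
python3 - <<'E'
from h import *
p,Rc,_=cur()
d=-Rc.apply([1,0,0]); l=np.cross([0,0,1],d)
nose=p+79*d-[0,0,1.2]
for n,o,sc,b in (("top",(140,120),5,0),("scene",(210,130),5,0)):
  for nm,P in (("noseRtop",nose-20*l+[0,0,20]),("noseRbot",nose-20*l-[0,0,20]),("noseLtop",nose+20*l+[0,0,20]),("noseLbot",nose+20*l-[0,0,20]),("pintip",nose+20*d),("tailLtop",nose-130*d+20*l+[0,0,20])):
    print(n,nm,((proj(n,P)[0]-o)*sc).round(0))
E
```

```text
top noseRtop [288. 376.]
top noseRbot [298. 384.]
top noseLtop [218. 371.]
top noseLbot [229. 380.]
top pintip [261. 343.]
top tailLtop [199. 601.]
scene noseRtop [409. 485.]
scene noseRbot [404. 530.]
scene noseLtop [448. 521.]
scene noseLbot [443. 567.]
scene pintip [401. 538.]
scene tailLtop [603. 447.]
```

```bash
python3 - <<'E'
from h import *
for nm,P in (("ballL",(597.8,206.5,202)),("ballR",(597.5,-57.7,202)),("Lbackleft",(670.4,246.7,110)),("Lbackright",(665.9,154.4,110)),("Lfrontleft",(591.2,249.5,110)),("mat0",(522,181.8,4)),("mat1",(534.4,-75,4)),("RfrontL",(588.3,-11.3,110)),("RbackL0",(669.2,-15.5,0))):
    print(nm,((proj("scene",P)[0]-(210,130))*5).round(0))
E
```

```text
ballL [372. 400.]
ballR [119. 192.]
Lbackleft [310. 605.]
Lbackright [222. 512.]
Lfrontleft [417. 551.]
mat0 [416. 564.]
mat1 [181. 373.]
RfrontL [171. 331.]
RbackL0 [ 73. 491.]
```

```bash
python3 -m inch '[[[-1,0,0.2],[0,0,0.004],0],[[-2,0,0.2],[0,0,0.004],0],[[-2.5,0,0.2],[0,0,0.004],0],[[-3,0,0.2],[0,0,0.004],0],[[-3.5,0,0.2],[0,0,0.004],0],[[-4,0,0.2],[0,0,0.004],0],[[-4,0,0.2],[0,0,0.004],0]]' 80; python3 - <<'E'
from h import *
st()
p,_,_=cur(); d=np.array([.9986,-.0523,0]); print("lat err",np.cross(d,p-[587.5,205,70])[2], "dist",(p-[587.5,205,70])@d)
E
```

```text
time: 16.65
tool_pos: [503.6, 209.7, 68.9]
tcp_rot: [180.0, -0.1, 177.1]
ft_force: [-3.5, -0.8, -2.5]
finger_gap: 38.7
t 16.65 tcp [503.6 209.7  68.9] rpy [ 1.800e+02 -1.000e-01  1.771e+02] q [ 1.720e+01  8.000e+00  1.036e+02  1.000e-01  6.850e+01 -6.990e+01] F [-3.5 -0.8 -2.5] gap 38.7
grasp [503.6 209.7  76.9] z [-0.001  0.001 -1.   ]
lat err 0.27745251936323 dist -84.07065888338069
```

```bash
for i in 1 2; do python3 -m inch '[[[-0.2,0,0],[0,0,0],0],[[-0.4,0,0],[0,0,0],0],[[-0.4,0,0],[0,0,0],0]]' 80 | egrep "tool_pos|force"; done; python3 - <<'E'
from h import *
st()
snap("scene","s11",(210,130,370,250),5);snap("top","t11",(140,120,300,270),5)
E
```

```text
tool_pos: [507.2, 209.5, 69.0]
ft_force: [-3.1, -1.5, -3.0]
tool_pos: [511.5, 209.3, 69.1]
ft_force: [-2.9, -0.5, -2.3]
t 17.25 tcp [511.5 209.3  69.1] rpy [179.9  -0.  177.1] q [ 1.690e+01  9.000e+00  1.025e+02  1.000e-01  6.850e+01 -7.020e+01] F [-2.9 -0.5 -2.3] gap 38.8
grasp [511.5 209.3  77.1] z [-0.     0.001 -1.   ]
```

View pics/s11.png

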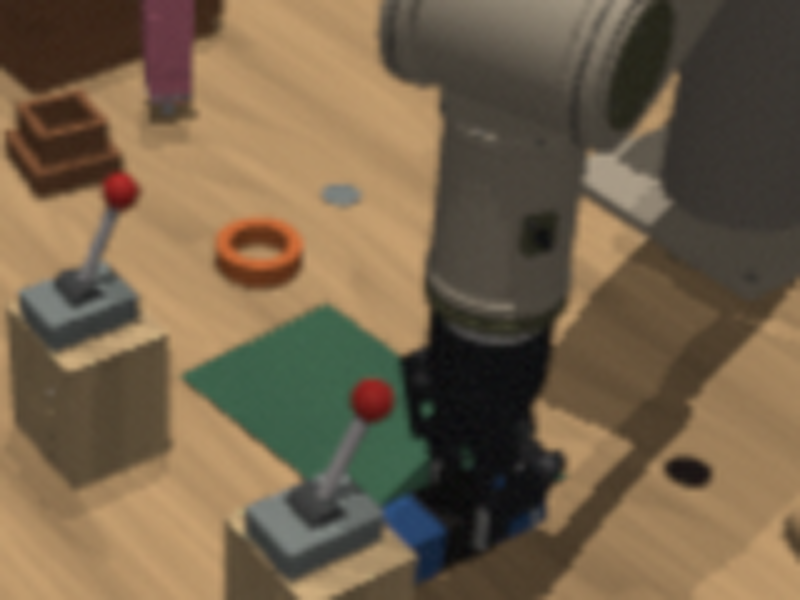

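View pics/t11.png

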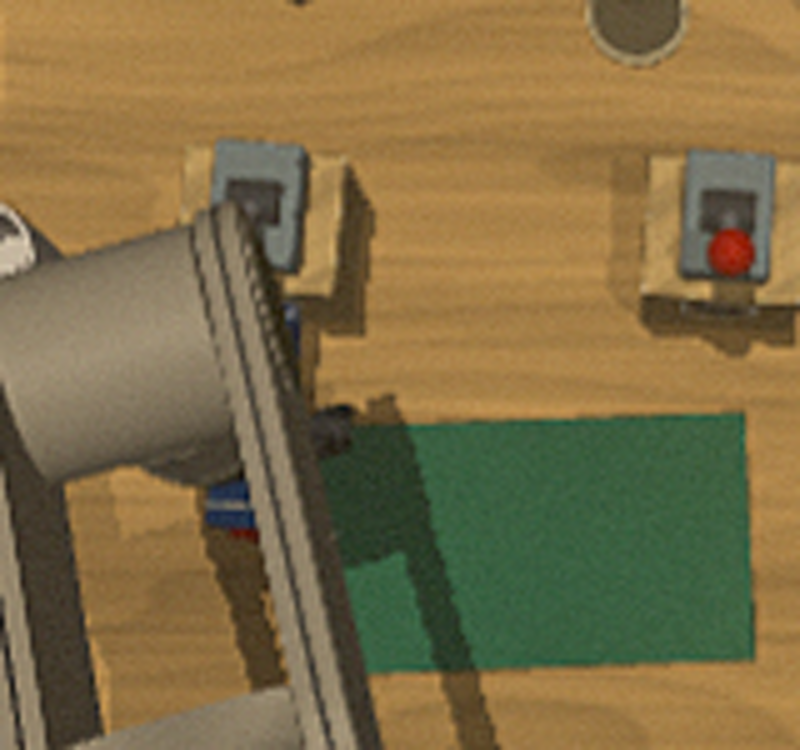

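```bash
for i in 1 2 ; do python3 -m inch '[[[-0.15,0,0],[0,0,0],0],[[-0.3,0,0],[0,0,0],0],[[-0.3,0,0],[0,0,0],0]]' 80 | egrep "tool_pos|force"; done
```

```text
tool_pos: [513.6, 209.3, 69.0]
ft_force: [-8.2, -0.4, -0.0]
tool_pos: [513.6, 209.4, 68.4]
ft_force: [-22.0, 0.2, 8.4]
```

```bash
python3 -m inch '[[[0,0,0],[0,0,0],0],[[0,0,0],[0,0,0],0],[[0.2,0,0],[0,0,0],0],[[0.2,0,0],[0,0,0],0],[[0.2,0,0],[0,0,0],0],[[0.2,0,0],[0,0,0],0],[[0.2,0,0],[0,0,0],0]]' 80 ; python3 - <<'E'
from h import *
st()
im=snap("scene","s12",(210,150,370,270),5);snap("top","t12",(140,150,260,270),6)
E
```

```text
time: 18.65
tool_pos: [513.6, 209.4, 68.5]
tcp_rot: [180.0, -0.2, 177.1]
ft_force: [-11.7, -0.4, -0.4]
finger_gap: 39.0
t 18.65 tcp [513.6 209.4  68.5] rpy [180.   -0.2 177.1] q [ 1.680e+01  9.500e+00  1.019e+02  1.000e-01  6.870e+01 -7.030e+01] F [-11.7  -0.4  -0.4] gap 39.0
grasp [513.6 209.4  76.5] z [-0.004  0.001 -1.   ]
```

View pics/s12.png

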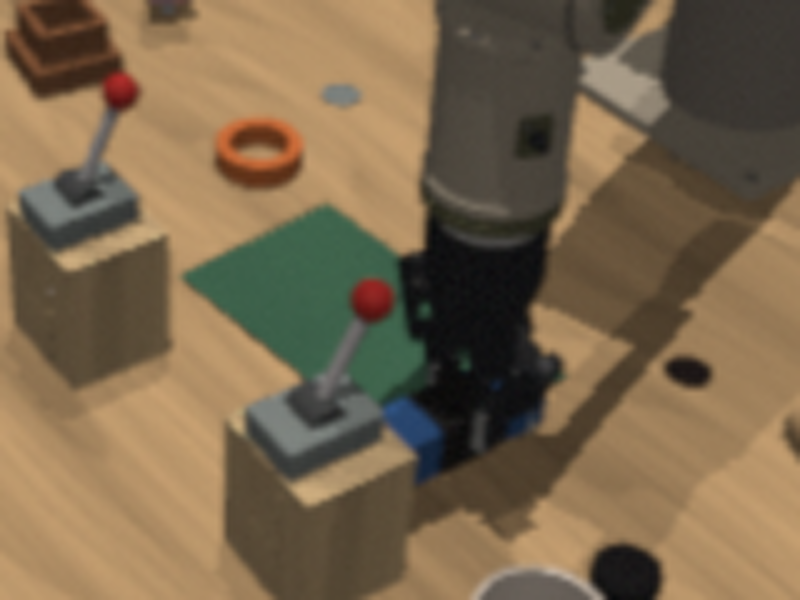

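View pics/t12.png

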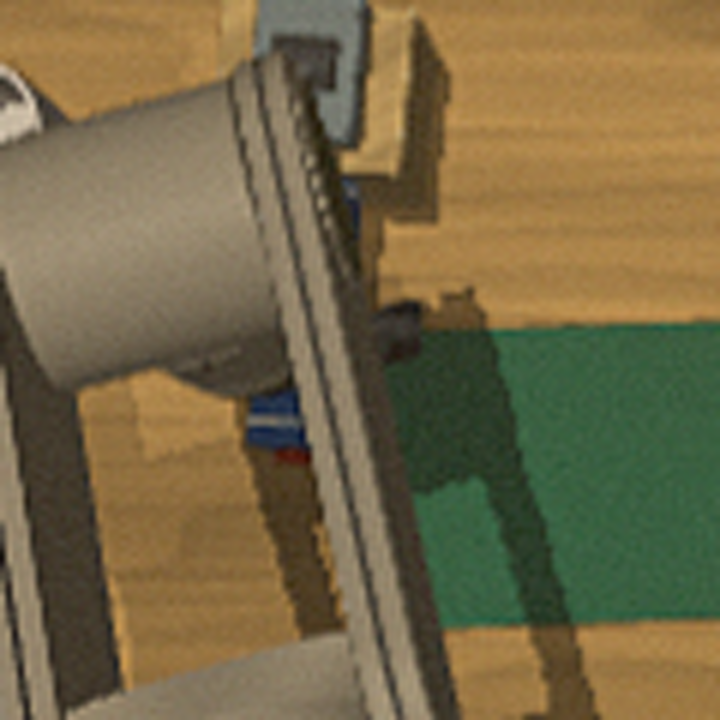

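```bash
python3 -m inch '[[[1,0,0],[0,0,0],0],[[3,0,0],[0,0,0],0],[[5,0,0],[0,0,0],0],[[6,0,0],[0,0,0],0],[[6,0,0],[0,0,0],0]]' 80 >/dev/null; python3 - <<'E'
from h import *
st()
go([471.9,-50.3,71],Rt(177,0),"b",grasp=False)
E
```

```text
t 19.25 tcp [455.1 212.6  69.6] rpy [179.9   0.  177.1] q [ 1.910e+01  1.400e+00  1.106e+02  1.000e-01  6.800e+01 -6.800e+01] F [-0.5 -0.3 -3.2] gap 38.8
grasp [455.1 212.6  77.6] z [ 0.001  0.001 -1.   ]
b shift cm [-3.01, -26.17, -0.18] turn [0.002, 0.001, 0.002] rows>= 6
```

```bash
python3 -m inch '[[[0,-4,-0.2],[0,0,0],0],[[0,-8,-0.2],[0,0,0],0],[[0,-12,-0.2],[0,0,0],0],[[0,-16,-0.2],[0,0,0],0],[[0,-20,-0.2],[0,0,0],0],[[-1,-24,-0.2],[0,0,0],0],[[-2,-26.2,-0.2],[0,0,0],0],[[-3,-26.2,-0.2],[0,0,0],0],[[-3,-26.2,-0.2],[0,0,0],0],[[-3,-26.2,-0.2],[0,0,0],0]]' 80 >/dev/null; python3 - <<'E'
from h import *
st()
p,Rc,_=cur(); d=np.array([.9986,-.0523,0]); print("lat err",np.cross(d,p-[585.7,-56.3,70])[2], "dist",(p-[585.7,-56.3,70])@d)
im=snap("scene","s13",(180,130,340,250),5);snap("top","t13",(180,140,320,280),5)
nose=p+74*(-Rc.apply([1,0,0])); print(((proj("scene",nose+[0,20,19])[0]-(180,130))*5),((proj("top",nose+[20,0,0])[0]-(180,140))*5))
E
```

```text
t 20.25 tcp [472.4 -50.4  71. ] rpy [179.9  -0.  177.1] q [-1.230e+01 -2.900e+00  1.147e+02  1.000e-01  6.830e+01 -9.950e+01] F [-0.2  0.3 -2.8] gap 38.9
grasp [472.4 -50.4  79. ] z [-0.     0.001 -1.   ]
lat err -0.06340195102157331 dist -113.47646529629883
[350.54392971 315.43688905] [513.87337789 245.20463043]
```

View pics/s13.png

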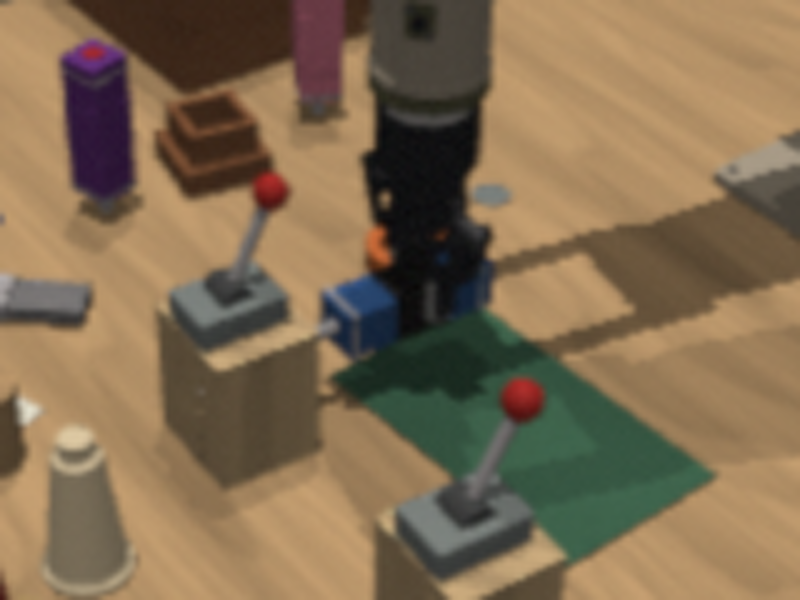

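View pics/t13.png

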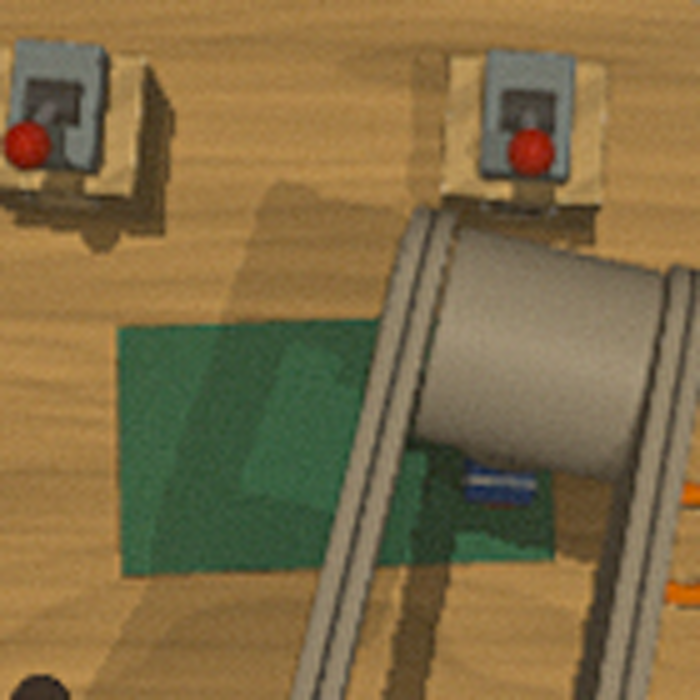

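```bash
python3 -m inch '[[[-1,0,0],[0,0,0],0],[[-2,0,0],[0,0,0],0],[[-2.5,0,0],[0,0,0],0],[[-3,0,0],[0,0,0],0],[[-3.4,0,0],[0,0,0],0],[[-3.4,0,0],[0,0,0],0]]' 80 | egrep "tool_pos|force"; for i in 1 2 ; do python3 -m inch '[[[-0.15,0,0],[0,0,0],0],[[-0.3,0,0],[0,0,0],0],[[-0.3,0,0],[0,0,0],0]]' 80 | egrep "tool_pos|force"; done
```

```text
tool_pos: [505.7, -52.4, 70.6]
ft_force: [-6.0, 3.0, 0.2]
tool_pos: [508.3, -52.5, 70.5]
ft_force: [-6.1, 2.4, -0.7]
tool_pos: [511.3, -52.7, 70.5]
ft_force: [-7.1, 1.4, -0.6]
```

Force sits at about 6.5 N: the firm pad. Push on to frame contact.

```bash
for i in 1 2 ; do python3 -m inch '[[[-0.15,0,0],[0,0,0],0],[[-0.2,0,0],[0,0,0],0],[[-0.2,0,0],[0,0,0],0]]' 80 | egrep "tool_pos|force"; done
```

```text
tool_pos: [511.7, -52.7, 70.1]
ft_force: [-13.2, 1.9, 4.3]
tool_pos: [511.8, -52.7, 69.4]
ft_force: [-22.5, 2.0, 8.7]
```

```bash
python3 -m inch '[[[0,0,0],[0,0,0],0],[[0,0,0],[0,0,0],0],[[0.1,0,0],[0,0,0],0],[[0.1,0,0],[0,0,0],0],[[0.1,0,0],[0,0,0],0],[[0.1,0,0],[0,0,0],0],[[0.1,0,0],[0,0,0],0]]' 80 ; python3 - <<'E'
from h import *
st()
im=snap("scene","s14",(180,130,340,250),5);snap("top","t14",(180,140,320,280),5)
E
```

```text
time: 22.85
tool_pos: [511.7, -52.7, 69.5]
tcp_rot: [179.9, -0.5, 177.1]
ft_force: [-15.8, 1.0, 3.6]
finger_gap: 38.9
t 22.85 tcp [511.7 -52.7  69.5] rpy [179.9  -0.5 177.1] q [-11.6   3.7 108.1   0.   68.6 -98.7] F [-15.8   1.    3.6] gap 38.9
grasp [511.8 -52.7  77.5] z [-0.008  0.002 -1.   ]
```

View pics/s14.png

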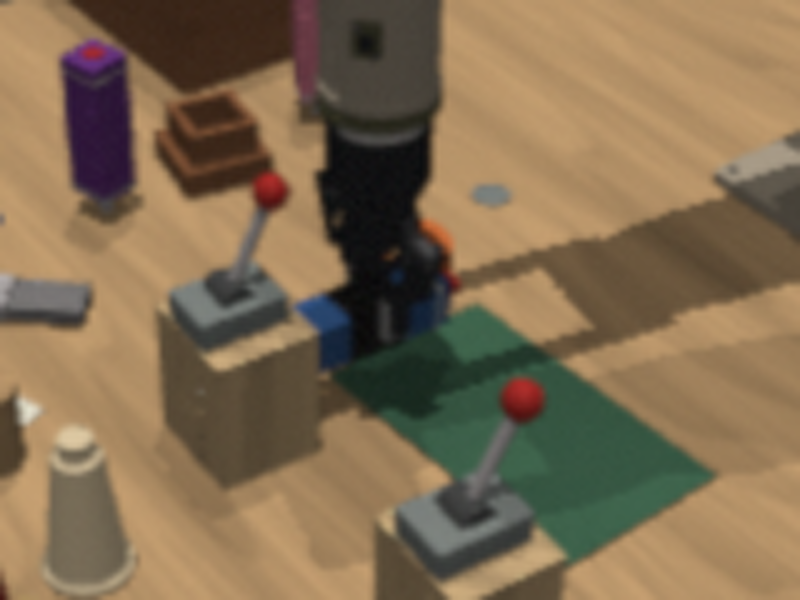

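View pics/t14.png

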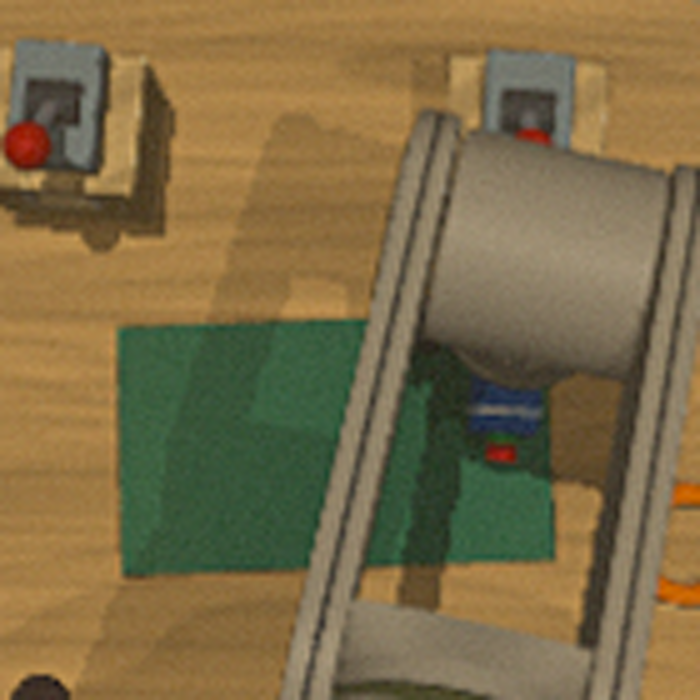

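```bash
python3 -m inch '[[[1,0,0],[0,0,0],0],[[3,0,0],[0,0,0],0],[[5,0,0],[0,0,0],0],[[7,-0,-1],[0,0,0],0],[[7,4,-1],[0,0,0],0],[[7,8,-1],[0,0,0],0],[[7,10.5,-1],[0,0,0],0],[[7,10.5,-1],[0,0,0],0],[[7,10.5,-1],[0,0,0],0]]' 80 >/dev/null; python3 - <<'E'
from h import *
st()
go([446,55,27],Rt(177,0),"b",grasp=False)
E
```

```text
t 23.85 tcp [450.8  55.5  81.2] rpy [180.    0.  177.2] q [  0.5  -7.3 117.5   0.   69.7 -86.7] F [-0.4 -0.2 -2.8] gap 38.9
grasp [450.8  55.5  89.2] z [ 0.001  0.001 -1.   ]
b shift cm [0.48, -0.08, 5.42] turn [0.001, 0.0, 0.003] rows>= 2
```

```bash
python3 -m inch '[[[0.2,0,2],[0,0,0],0],[[0.4,0,4],[0,0,0],0],[[0.4,0,5],[0,0,0],0],[[0.4,0,5.2],[0,0,0],0],[[0.4,0,5.2],[0,0,0],0]]' 80 |egrep "pos|force"; python3 -m inch '[[[0,0,0.15],[0,0,0],0],[[0,0,0.3],[0,0,0],0],[[0,0,0.3],[0,0,0],0]]' |egrep "pos|force"
```

```text
tool_pos: [446.6, 55.0, 29.2]
ft_force: [-0.0, 0.5, -2.4]
tool_pos: [446.8, 55.5, 26.4]
ft_force: [-0.2, -0.1, -3.4]
```

```bash
python3 -m inch '[[[0,0,0.15],[0,0,0],0],[[0,0,0.2],[0,0,0],0],[[0,0,0.2],[0,0,0],0]]' |egrep "pos|force"; python3 -m inch '[[[0,0,0],[0,0,0],0.55],[[0,0,0],[0,0,0],0.6],[[0,0,0],[0,0,0],0.8],[[0,0,0],[0,0,0],1],[[0,0,0],[0,0,0],1],[[0,0,0],[0,0,0],1],[[0,0,0],[0,0,0],1],[[0,0,-3],[0,0,0],1],[[0,0,-8],[0,0,0],1],[[0,0,-12],[0,0,0],1],[[0,0,-16],[0,0,0],1],[[0,0,-20],[0,0,0],1],[[0,0,-22],[0,0,0],1]]'
python3 - <<'E'
from h import *
st()
snap("scene","s15",(180,130,340,250),5);snap("top","t15",(160,120,320,270),5)
E
```

```text
tool_pos: [447.0, 55.6, 25.2]
ft_force: [-4.8, 0.4, 8.2]
time: 26.25
tool_pos: [447.9, 55.3, 248.4]
tcp_rot: [179.9, 0.3, 177.1]
ft_force: [0.6, 0.1, -0.8]
finger_gap: 85.3
t 26.25 tcp [447.9  55.3 248.4] rpy [179.9   0.3 177.1] q [ 5.000e-01 -1.670e+01  1.075e+02  1.000e-01  8.890e+01 -8.660e+01] F [ 0.6  0.1 -0.8] gap 85.3
grasp [447.8  55.3 256.4] z [ 0.005  0.001 -1.   ]
```

View pics/s15.png

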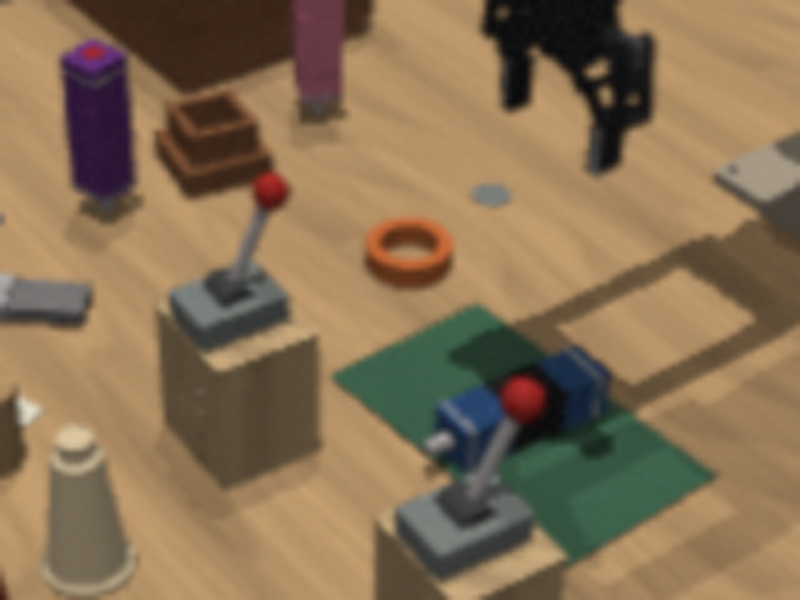

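View pics/t15.png

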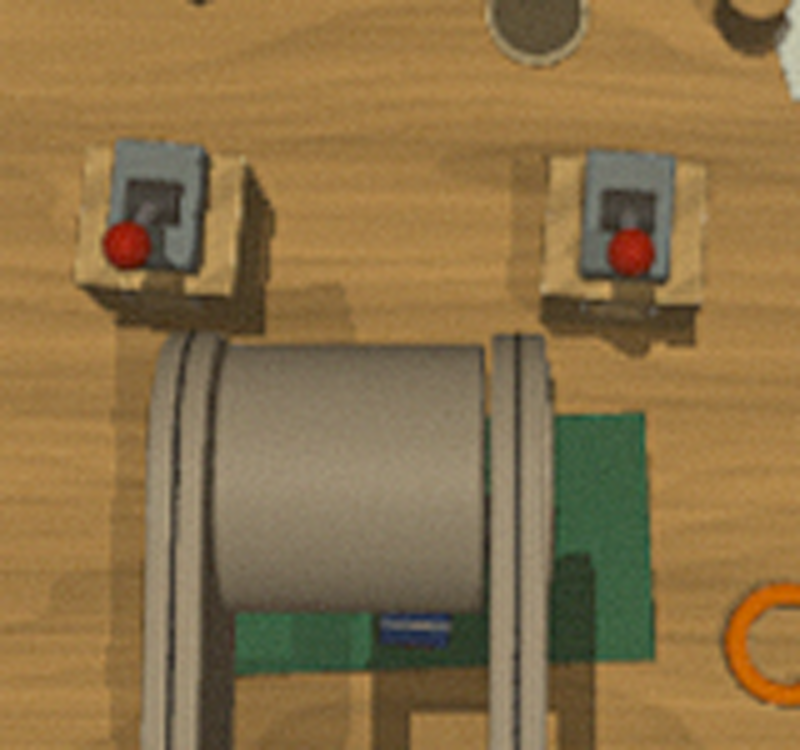

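```bash
python3 - <<'E'
from h import *
go([545,209,203],Rt(177,0),"b",grasp=False)
E
```

```text
b shift cm [-8.81, 15.83, 4.62] turn [0.002, 0.007, 0.001] rows>= 4
```

```bash
python3 -m inch '[[[-1,4,0],[0,0,0],0],[[-3,8,0],[0,0,0],0],[[-5,12,1],[0,0,0],0],[[-7,15,2],[0,0,0],0],[[-8.8,15.8,4],[0,0,0],0],[[-8.8,15.8,4.6],[0,0,0],0],[[-8.8,15.8,4.6],[0,0,0],0],[[-8.8,15.8,4.6],[0,0,0],0]]' 30; python3 - <<'E'
from h import *
st()
snap("scene","s16",(200,90,360,210),5);snap("top","t16",(140,120,300,270),5)
E
```

```text
time: 27.15
tool_pos: [541.8, 208.2, 197.9]
tcp_rot: [180.0, -0.1, 177.0]
ft_force: [-0.1, -0.5, -0.7]
finger_gap: 0.2
t 27.15 tcp [541.8 208.2 197.9] rpy [ 1.80e+02 -1.00e-01  1.77e+02] q [ 15.9   5.9  91.6   0.1  82.5 -71.1] F [-0.1 -0.5 -0.7] gap 0.2
grasp [541.9 208.2 205.9] z [-0.001  0.001 -1.   ]
```

View pics/s16.png

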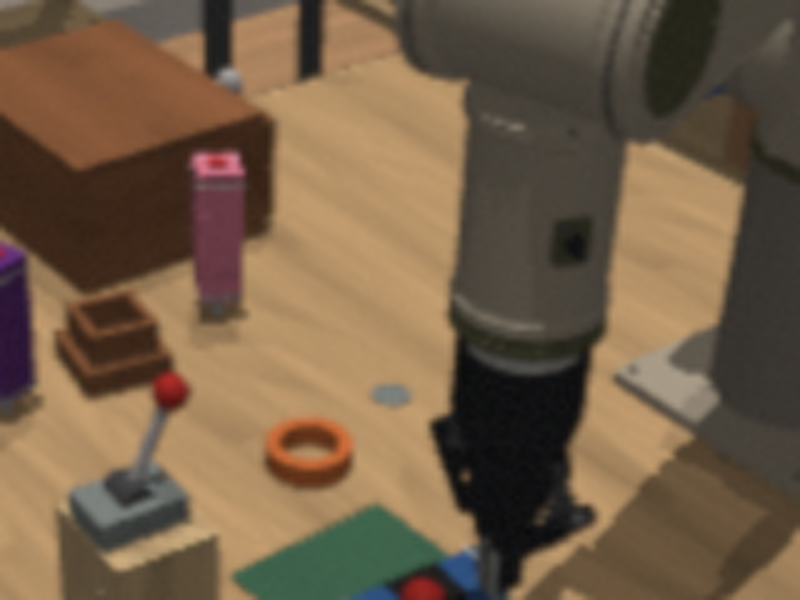

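View pics/t16.png

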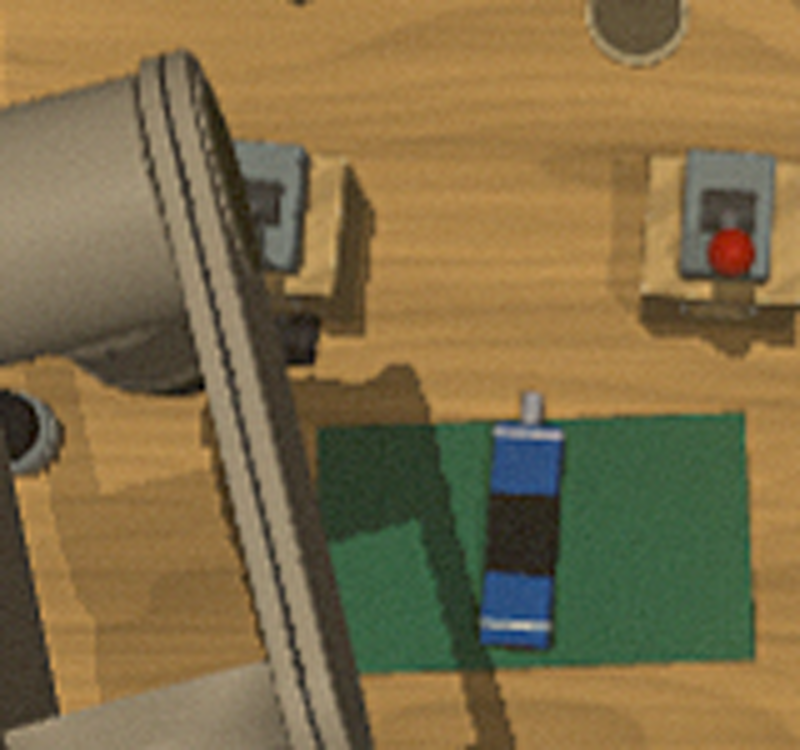

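```bash
python3 -m inch '[[[-2,0,-0.2],[0,0,0],0],[[-3.5,0,-0.3],[0,0,0],0],[[-5,0,-0.3],[0,0,0],0],[[-6.5,0,-0.3],[0,0,0],0],[[-8,0,-0.3],[0,0,0],0],[[-9,0,-0.3],[0,0,0],0],[[-10,0,-0.3],[0,0,0],0],[[-10,0,-0.3],[0,0,0],0]]' 30; python3 - <<'E'
from h import *
st()
snap("scene","s17",(220,130,340,250),5)
E
```

```text
time: 28.05
tool_pos: [643.3, 202.9, 202.3]
tcp_rot: [179.9, 0.1, 177.0]
ft_force: [0.6, 0.7, -0.2]
finger_gap: -0.1
t 28.05 tcp [643.3 202.9 202.3] rpy [1.799e+02 1.000e-01 1.770e+02] q [ 13.1  19.9  75.    0.1  85.  -73.9] F [ 0.6  0.7 -0.2] gap -0.1
grasp [643.3 202.8 210.3] z [ 0.002  0.001 -1.   ]
```

View pics/s17.png

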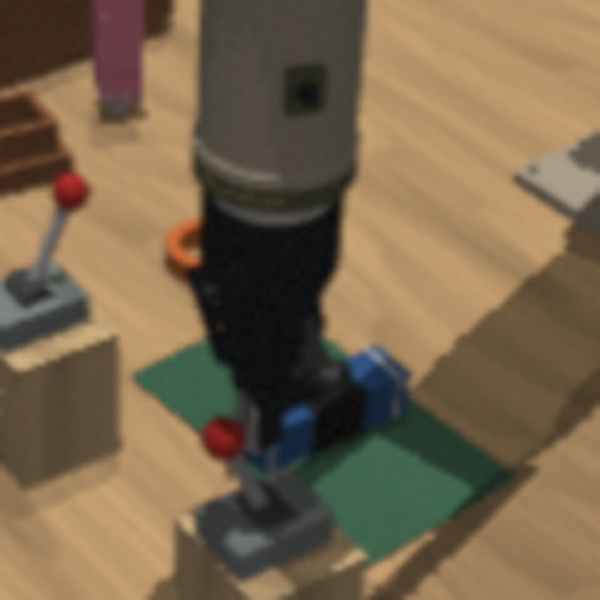

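```bash
python3 -m inch '[[[-0.4,0,0],[0,0,0],0],[[-0.8,0,0],[0,0,0],0],[[-1.2,0,0],[0,0,0],0],[[-1.2,0,0],[0,0,0],0]]' 30|egrep "pos|force"; python3 - <<'E'
from h import *
snap("scene","s18",(220,130,340,250),5)
for a in np.arange(0,1.1,.1):
    t=-.505+a; print(round(a,1),((proj("scene",[633.2+80*np.sin(t),202.1-4*np.sin(t),132+80*np.cos(t)])[0]-(220,130))*5).round(0))
E
```

```text
tool_pos: [651.1, 203.2, 201.2]
ft_force: [-20.2, -1.6, 9.6]
0.0 [323. 396.]
0.1 [314. 396.]
0.2 [304. 396.]
0.3 [293. 398.]
0.4 [282. 402.]
0.5 [271. 406.]
0.6 [259. 411.]
0.7 [248. 418.]
0.8 [237. 425.]
0.9 [226. 433.]
1.0 [215. 442.]
```

View pics/s18.png

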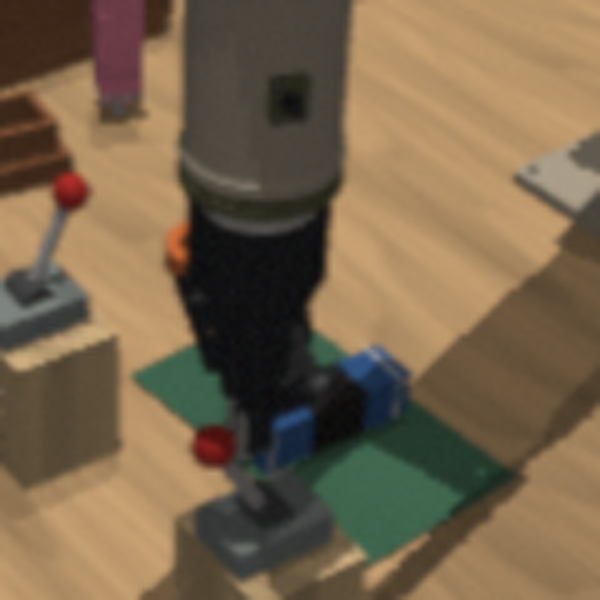

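Ball at (214,445), matching 1.0 rad, and the end stop shows as 20 N of force. Retreat.

```bash
python3 -m inch '[[[2,0,0],[0,0,0],0],[[5,0,0],[0,0,0],0],[[8,0,-2],[0,0,0],0],[[11,0,-6],[0,0,0],0],[[14,4,-10],[0,0,0],0],[[16,8,-14],[0,0,0],0],[[16,12,-14],[0,0,0],0],[[16,14,-14],[0,0,0],0],[[16,14,-14],[0,0,0],0],[[16,14,-14],[0,0,0],0]]' 30; python3 - <<'E'
from h import *
st()
snap("scene","s19",None,1.5);snap("top","t19",None,1.5)
E
```

```text
time: 29.55
tool_pos: [501.5, 351.3, 341.3]
tcp_rot: [180.0, -0.0, 177.2]
ft_force: [0.2, 0.6, 0.1]
finger_gap: -0.2
t 29.55 tcp [501.5 351.3 341.3] rpy [180.   -0.  177.2] q [ 30.2   8.3  74.1   0.   97.5 -57. ] F [0.2 0.6 0.1] gap -0.2
grasp [501.5 351.3 349.3] z [-0.     0.001 -1.   ]
```

View pics/s19.png

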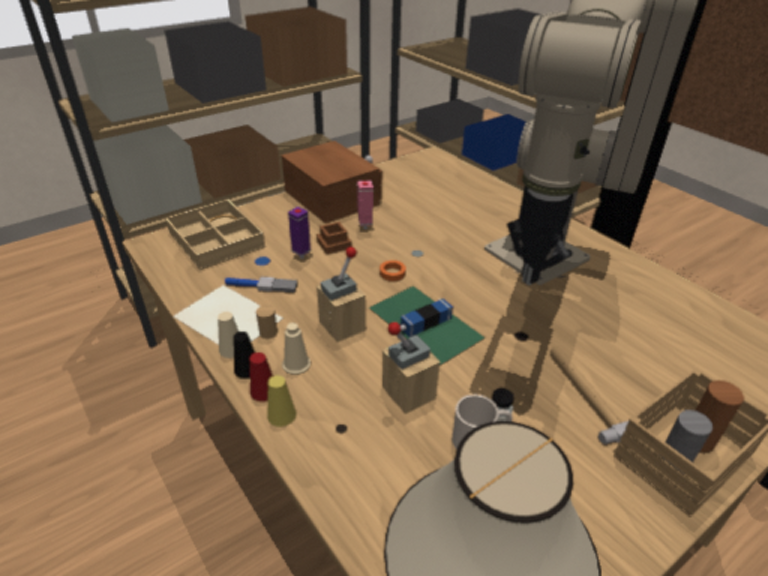

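View pics/t19.png

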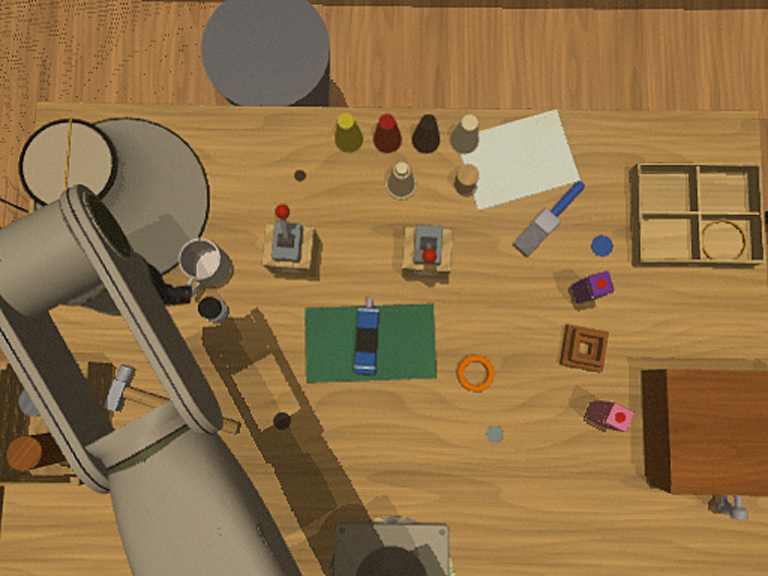

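```bash
python3 - <<'E'
from h import *
print(atz("top",(367/1.5,341/1.5),44)); print(r.hand_in())
E
```

```text
[455.8  55.   44. ]
the job is handed in; nothing more can be done
None
```

The job is handed in. The left pad is the soft one, and its flag is tipped fully over to the back. No verdict was reported, so the results below are my own readings.

- **First lay-down:** I took the gauge out of the dock, laid it flat on the mat and let go. Then I took it again across its bar, turned it round and pressed the left pad first, then the right.
- **Left pad:** the push force held at about 3 N until the nose met the frame. Only red showed at the tail, roughly 6 mm, so this pad is soft.
- **Right pad:** the push force held at 6 to 7 N, and red and green both showed, so this pad is sound.
- **Nose contact:** in both tests the force rose to about 22 N at the frame, and I held contact for over half a second. By the measured arm position the nose was within a few millimetres of the window's centre and square to it.
- **Final check:** the gauge lies flat on the mat about 6 mm from its middle, let go. The left flag is at about 1.0 rad and the right flag is still forward. The arm stands clear with no contact force, and no bystander looked moved in the last pictures. The clock read about 30 s of the 72 s.
- **Disagreement:** the camera put the gauge's nose about 5 mm less far ahead of the tool than I had worked out from the grasp. I went by the contact force, so this did not affect the tests.

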